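Ice the jug and hold it under the tap

TASK

Use the ice scoop to put at least two pieces of ice from the pan into the steel jug, without touching the ice with the fingers or spilling any on the counter, then lay the scoop back flat in its dish. Then lift the jug by its handle, keeping it upright, and hold it level and still with its mouth centred under the tap's outlet, the rim a few centimetres below the outlet and not touching the tap. Finish while holding it there, do not set it down, and leave the lids, the shaker and the cup stack where they are.

Things in the scene. Friction and masses are not known exactly. Their poses are not given: they have to be found in the camera images.
- ice_pan: long narrow open stainless pan, fixed on the counter, outside 265 x 102 mm, 50 mm high, rim flange 7 mm; walls and floor 3 mm, inside 259 x 96 mm, 47 mm deep. Origin: centre of its underside; x along its length, z up. The loose ice starts in the half towards +x (the far half seen from the robot); the half towards -x starts empty
- ice1: one of eight alike pieces of bullet ice in the pan: whitish, slippery (friction about 0.2), round-ended cylinder of 24 mm diameter and 34 mm length, about 12 g. Origin at its centre, x along its length. It slides and rolls out of a scoop tipped nose-down
- ice2: one of eight alike pieces of bullet ice in the pan: whitish, slippery (friction about 0.2), round-ended cylinder of 24 mm diameter and 34 mm length, about 12 g. Origin at its centre, x along its length. It slides and rolls out of a scoop tipped nose-down
- ice3: one of eight alike pieces of bullet ice in the pan: whitish, slippery (friction about 0.2), round-ended cylinder of 24 mm diameter and 34 mm length, about 12 g. Origin at its centre, x along its length. It slides and rolls out of a scoop tipped nose-down
- ice4: one of eight alike pieces of bullet ice in the pan: whitish, slippery (friction about 0.2), round-ended cylinder of 24 mm diameter and 34 mm length, about 12 g. Origin at its centre, x along its length. It slides and rolls out of a scoop tipped nose-down
- ice5: one of eight alike pieces of bullet ice in the pan: whitish, slippery (friction about 0.2), round-ended cylinder of 24 mm diameter and 34 mm length, about 12 g. Origin at its centre, x along its length. It slides and rolls out of a scoop tipped nose-down
- ice6: one of eight alike pieces of bullet ice in the pan: whitish, slippery (friction about 0.2), round-ended cylinder of 24 mm diameter and 34 mm length, about 12 g. Origin at its centre, x along its length. It slides and rolls out of a scoop tipped nose-down
- ice7: one of eight alike pieces of bullet ice in the pan: whitish, slippery (friction about 0.2), round-ended cylinder of 24 mm diameter and 34 mm length, about 12 g. Origin at its centre, x along its length. It slides and rolls out of a scoop tipped nose-down
- ice8: one of eight alike pieces of bullet ice in the pan: whitish, slippery (friction about 0.2), round-ended cylinder of 24 mm diameter and 34 mm length, about 12 g. Origin at its centre, x along its length. It slides and rolls out of a scoop tipped nose-down
- scoop: loose flat-bottomed aluminium ice scoop, about 120 g, starting in its dish. Bowl 62 mm wide (57 inside), 90 mm long; back wall 36 mm high; side walls 36 mm high at the back, 30 mm at x = 12 mm, 8 mm at the open nose. Origin: underside of the bowl, at its middle; x towards the nose (bowl ends at x = 45 mm, back wall at -45 mm), z up out of the bowl
- scoop_lip (a point): middle of the thin lip edge at the scoop's open nose, 58 mm ahead of its origin, on the underside; axes as scoop
- scoop_grip (a point): point on the middle line of the scoop's handle, best gripped across its 18 mm width: 89 mm behind the scoop's origin and 70 mm above the underside; axes as scoop. The straight handle leaves the back wall at 30 mm height and rises 40 degrees backwards (-x), 115 mm long, 14 mm thick, ending 104 mm above the underside and 130 mm behind the origin
- scoop_dish: low stainless dish, 180 x 110 mm, rim 12 mm high, floor 3 mm thick, fixed on the counter; the scoop's bowl rests flat in it with the handle towards the dish's -x end. Origin: centre of its underside; x along its length
- jug: loose one-litre stainless jug, about 250 g, upright on the counter: round, outer diameter 104 mm low down and 97 mm at the rim, 115 mm high, wall 3 mm, floor 4 mm, mouth 91 mm wide inside. Origin: centre of its underside; z up its axis; the strap handle is at -x, a small pouring lip at +x
- jug_middle (a point): point on the jug's axis 55 mm above its underside; a piece of ice whose centre is within 60 mm of it is in the jug
- jug_mouth (a point): centre of the jug's rim plane, 115 mm above its underside, on its axis; axes as jug
- jug_handle (a point): grip point on the jug's handle, 86 mm from the axis, 85 mm above the underside; axes as jug. D of flat strap 16 mm wide (along y), 7 mm thick: top bar from the wall to 95 mm from the axis, its upper face 99 mm high; upright 88 to 95 mm from the axis down to 31 mm height, 37 mm finger space to the wall. Fingers coming straight down pinch the strap across its 16 mm
- tap: fixed steel swan-neck filler tap. Origin: on the counter straight under the outlet; a drip tray 150 x 120 mm, 18 mm high, lies there. The column (36 mm thick at the foot, 19 mm above) stands 150 mm away on the +x side, the neck (19 mm thick) arches from it over to the outlet in the x-z plane with its top at 297 mm above the counter
- tap_outlet (a point): centre of the tap's downward outlet (25 mm diameter nozzle), 225 mm above the counter; axes as tap, z up
- lids: bystander: stack of white cup lids, 90 mm wide, 56 mm high, on the counter beyond the work. Origin: centre of its underside
- shaker: bystander: glass shaker with steel cap, 66 mm wide, 112 mm high. Origin: centre of its underside
- cup_stack: bystander: upside-down stack of black paper cups, 80 mm wide, 135 mm high. Origin: centre of its underside

How it is judged:
On the way, in this order (a step that is already met when the one before it is completed fails the run):
1. at least two pieces of ice lie in the upright jug (((distance between ice1 and jug_middle below 0.06 m and distance between any of ice2, ice3, ice4, ice5, ice6, ice7, ice8 and jug_middle below 0.06 m) or (distance between ice2 and jug_middle below 0.06 m and distance between any of ice3, ice4, ice5, ice6, ice7, ice8 and jug_middle below 0.06 m) or (distance between ice3 and jug_middle below 0.06 m and distance between any of ice4, ice5, ice6, ice7, ice8 and jug_middle below 0.06 m) or (distance between ice4 and jug_middle below 0.06 m and distance between any of ice5, ice6, ice7, ice8 and jug_middle below 0.06 m) or (distance between ice5 and jug_middle below 0.06 m and distance between any of ice6, ice7, ice8 and jug_middle below 0.06 m) or (distance between ice6 and jug_middle below 0.06 m and distance between any of ice7, ice8 and jug_middle below 0.06 m) or (distance between ice7 and jug_middle below 0.06 m and distance between ice8 and jug_middle below 0.06 m)) and angle between jug's own z axis and vertical below 0.2 rad), for 0.2 s.
2. the scoop lies flat in its dish again, let go (horizontal distance between scoop and scoop_dish below 0.06 m and height (world z) of scoop below 0.02 m and angle between scoop's own z axis and vertical below 0.25 rad and contact force between the fingers and scoop below 0.1 N), for 0.2 s.
3. the jug, lifted by the gripper, hangs level under the tap's outlet (horizontal distance between jug_mouth and tap_outlet below 0.025 m and z of jug_mouth in the frame of tap_outlet between -0.065 and -0.005 m and angle between jug's own z axis and vertical below 0.14 rad and linear speed of jug below 0.03 m/s and angular speed of jug below 0.2 rad/s and contact force between the fingers and jug above 2 N and distance between the grasp point and jug_handle below 0.045 m and contact force between jug and tap below 0.2 N and contact force between jug and table below 0.2 N), for 0.2 s.
At the end, for the whole second after the job is handed in: 2 or more ice pieces in the jug; scoop let go, flat, within 60 mm of its dish's centre. Jug held at its handle (grasp within 45 mm of jug_handle), off counter and tap; mouth within 25 mm sideways of the outlet, 5 to 65 mm below it; tilt below 0.14 rad; below 0.03 m/s and 0.2 rad/s (all of step 2 and all of step 3 and ((distance between ice1 and jug_middle below 0.06 m and distance between any of ice2, ice3, ice4, ice5, ice6, ice7, ice8 and jug_middle below 0.06 m) or (distance between ice2 and jug_middle below 0.06 m and distance between any of ice3, ice4, ice5, ice6, ice7, ice8 and jug_middle below 0.06 m) or (distance between ice3 and jug_middle below 0.06 m and distance between any of ice4, ice5, ice6, ice7, ice8 and jug_middle below 0.06 m) or (distance between ice4 and jug_middle below 0.06 m and distance between any of ice5, ice6, ice7, ice8 and jug_middle below 0.06 m) or (distance between ice5 and jug_middle below 0.06 m and distance between any of ice6, ice7, ice8 and jug_middle below 0.06 m) or (distance between ice6 and jug_middle below 0.06 m and distance between any of ice7, ice8 and jug_middle below 0.06 m) or (distance between ice7 and jug_middle below 0.06 m and distance between ice8 and jug_middle below 0.06 m))); the arm keeps its last pose, push and grip.
It fails at once if ice is spilled on the counter (contact force between any of ice1, ice2, ice3, ice4, ice5, ice6, ice7, ice8 and table above 0.03 N).
It fails at once if the fingers touch the ice (contact force between the fingers and ice1 above 0.3 N or contact force between the fingers and ice2 above 0.3 N or contact force between the fingers and ice3 above 0.3 N or contact force between the fingers and ice4 above 0.3 N or contact force between the fingers and ice5 above 0.3 N or contact force between the fingers and ice6 above 0.3 N or contact force between the fingers and ice7 above 0.3 N or contact force between the fingers and ice8 above 0.3 N).
It fails at once if the jug is tipped over 0.45 rad (angle between jug's own z axis and vertical above 0.45 rad).
It fails at once if the lids, shaker or cup stack are moved over 30 mm (distance of any of lids, shaker, cup_stack from where it was at the start of the episode above 0.03 m).
It also fails if it takes over 72 s, if anything falls off the work surface, if the arm or the gripper's body presses on something with over 40 N, if the wrist force passes 120 N, or if a joint passes its speed limit or range.

ROBOT

A 7-joint arm with a two-finger parallel gripper is mounted at the origin on the work surface. World frame = base frame: x ahead of the robot, y to its left, z up, the work surface at z = 0. Lengths are in m, angles in rad, forces in N, time in s.
With the tool pointing down it reaches from about 0.425 to 1.025 m from the base axis. Payload 9.4 kg.
Tool frame: the origin (TCP) lies on the centre line of the jaws, within the pads' length; the fingertips stand 22 mm ahead of it and the grasp point (between the pads) lies 3 mm ahead of it; z points along the fingers, y is the direction in which the jaws open and shut (so a half turn about z gives the same grasp; the last joint's range is limited). The gripper opens to 85 mm and grips with 20 to 120 N. Pads are 22 mm wide; open, the fingers measure 114 mm over their backs; the gripper's body (76 mm by 85 mm) begins 54 mm behind the grasp point. The pads swing forward as they close: fully open they stand 13 mm farther back than shut.
Start: joints at [-1.311, 0.599, -0.003, 1.599, 0.002, 0.943, -0.08], TCP at [0.24, 0.684, 0.253] pointing down, gripper open.
Joint ranges: [-2.57, 2.57], [-0.35, 1.97], [-1.29, 1.29], [0.11, 2.56], [-1.05, 4.19], [0.11, 1.86], [-2.63, 2.63]. Speed limits (rad/s): [2.22, 2.22, 3.01, 3.01, 3.14, 3.14, 3.14].

INTERFACE

Orientations are given as a rotation vector (axis times angle).
In Python, from bench import sensors, eyes, job gives the robot as it stands. The module is installed in compiled form; this text tells all that it offers.
- The arm moves only by the tool arm_command, never from a script. Its argument "deltas" is a list of rows, each an object of numbers: "tx", "ty", "tz": the shift along the tool's x, y, z as a fraction of full scale; "wx", "wy", "wz": the turn, a rotation vector about the tool's x, y, z as a fraction of full scale. A call has 1 to 20 rows; each row is the pose to reach, as a shift and turn from the pose measured when the call began, along the tool's axes at that moment, turning the shorter way round; what a row does not reach only later rows make up. Full scale, the value 1, is 0.12 m for a shift and 180 degrees for a turn. A row lasts 1/8 s, in which the tool goes at most 62.5 mm and 10.7 degrees, less where a joint would pass 70% of its speed; a pose out of reach is approached as far as the arm can. A call with a number of a shift or a turn outside -1 to 1 is refused whole. A call with a gripper value outside its range is refused whole. "gripper" is the finger opening in mm, from 0 to 85.4, set as the call begins (left out, the last holds). The fingers move at their own pace and stop on an object; the grip force is fixed at half the most. Time passes only in rows, so rows that repeat a pose let the fingers close. It gives the time, the measured TCP pose, the force and the opening at its end, in the units of the state.
- sensors.get_state(): the state, without advancing time (a new reading comes with each control period).
- eyes.camera(name): name is "side" or "top" or "wrist"; returns the picture (420x560x3 uint8, blue, green, red); there is no depth.
- eyes.camera_model(name): a dict with "fov_y" (degrees; the focal length in pixels is half the picture's height over the tangent of half this angle, whatever the lens; pixels are square), "cx", "cy" (the principal point, pixels), "dist_coeffs" ([k1, k2, p1, p2, k3] as OpenCV has them; the pictures are not rectified), "eye" and "attitude" of the camera in the world; the wrist camera has in their place "hand_eye" (4x4, takes a point from camera to tool coordinates, whose origin is the TCP and whose axes are the flange's). Camera axes: x right, y down, z forward; pixel columns grow to the right and rows downward; lengths in m; the calibration is good to about 2 mm. A picture is of the moment at which its call begins: read the wrist's pose just before it. camera_model takes no time and is no camera call.
- job.close_job(): hands the job in, once; it reports no verdict.
The state is a dict: "time": time; "joint_pos": joint angles; "qd": joint speeds; "effort": joint torques, N m; "position": TCP position; "orientation": TCP orientation; "force": force on the tool from outside, world axes, zero at the start; "torque": the same for the moment, N m; "finger_gap": finger opening in m.
Only numpy, scipy, OpenCV 4.12 (cv2) and the standard library are available. Lean on these libraries where they do the work, as an engineer would, in place of code of your own. Each camera call takes 0.05 s, during which the arm holds its last target. There are 200 camera calls.

## Working session

There is one attempt and no reset: what is moved stays moved. The work goes in short steps, Python scripts to look and compute and a tool call to move; the robot and the scene stay as the last step left them, time stands still between calls to the robot, and variables do not carry over. Pictures are saved under pics/ and viewed, about 8 in all and at most 12, crops included, and the job is handed in when it is done.

Besides the shell and the picture viewer there is one more tool, called in YAML: its name, and indented under it one key for each argument. arm_command: Moves the arm, as the interface text tells. Its arguments: {"type":"object","properties":{"deltas":{"type":"array"},"gripper":{"type":"number"}},"required":["deltas"]}

```bash
mkdir -p pics
cat > h.py <<'E'
import numpy as np, cv2
from scipy.spatial.transform import Rotation as R
from bench import sensors, eyes, job
def cam(n):
    m=eyes.camera_model(n); f=210/np.tan(np.radians(m['fov_y'])/2)
    K=np.array([[f,0,m['cx']],[0,f,m['cy']],[0,0,1]]); return m,K,np.array(m['dist_coeffs'],float)
def pose(n,s=None):
    m,K,d=cam(n)
    if n=='wrist':
        T=np.eye(4);T[:3,:3]=R.from_rotvec(s['orientation']).as_matrix();T[:3,3]=s['position']
        T=T@np.array(m['hand_eye']); return T[:3,:3],T[:3,3],K,d
    a=np.array(m['attitude'],float)
    Rm=a if a.shape==(3,3) else (R.from_rotvec(a).as_matrix() if a.size==3 else R.from_quat(a).as_matrix())
    return Rm,np.array(m['eye'],float),K,d
def ray(n,uv,s=None):
    Rm,e,K,d=pose(n,s); p=cv2.undistortPoints(np.array(uv,float).reshape(-1,1,2),K,d).reshape(-1,2)
    return e,np.c_[p,np.ones(len(p))]@Rm.T
def at_z(n,uv,z,s=None):
    e,r=ray(n,uv,s); z=np.broadcast_to(z,(len(r),)); return e+r*((z-e[2])/r[:,2])[:,None]
def proj(n,P,s=None):
    Rm,e,K,d=pose(n,s); q=(np.array(P,float).reshape(-1,3)-e)@Rm
    return cv2.projectPoints(q,np.zeros(3),np.zeros(3),K,d)[0].reshape(-1,2)
E
python3 - <<'E'
from h import *
for n in('side','top','wrist'): print(n,eyes.camera_model(n))
s=sensors.get_state();print(s)
for n in('side','top'): cv2.imwrite(f'pics/{n}0.png',cv2.resize(eyes.camera(n),(800,600),interpolation=cv2.INTER_CUBIC))
E
```

```text
side {'fov_y': 55.396432891991964, 'cx': 277.45393267578936, 'cy': 212.25965144374143, 'dist_coeffs': array([-0.10450519,  0.        ,  0.        ,  0.        ,  0.        ]), 'eye': array([ 0.52762727, -0.72084718,  0.9529961 ]), 'attitude': array([-2.39771533,  0.13886835, -0.05267018])}
top {'fov_y': 45.776336453435256, 'cx': 280.4892800354471, 'cy': 210.69667212532067, 'dist_coeffs': array([-0.03511652,  0.        ,  0.        ,  0.        ,  0.        ]), 'eye': array([ 0.39372408, -0.00257426,  1.25173461]), 'attitude': array([-2.1404878 ,  2.11337596, -0.18732477])}
wrist {'fov_y': 60.09633800970812, 'cx': 284.44968995092177, 'cy': 212.09902535398507, 'dist_coeffs': array([-0.08942162,  0.        ,  0.        ,  0.        ,  0.        ]), 'hand_eye': array([[ 6.64998515e-04, -9.51330040e-01, -3.08173185e-01,
         7.79298099e-02],
       [ 9.99999378e-01,  3.56787703e-04,  1.05646843e-03,
         2.25452653e-04],
       [-8.95097754e-04, -3.08173696e-01,  9.51329686e-01,
        -1.20059852e-01],
       [ 0.00000000e+00,  0.00000000e+00,  0.00000000e+00,
         1.00000000e+00]])}
{'time': 0.0, 'joint_pos': array([-1.31069136,  0.60015797, -0.00255918,  1.60013255,  0.00182404,
        0.94288129, -0.07978978]), 'qd': array([-0.00053354,  0.00046081,  0.0004502 , -0.00080944, -0.00067192,
        0.00016215, -0.00116787]), 'effort': array([ 1.30287463e-04, -7.76462960e+01,  1.56471413e+00, -2.58007729e+01,
        1.23536540e-02,  8.98734375e-03, -2.52982710e-05]), 'position': array([0.23945836, 0.68385272, 0.25239201]), 'orientation': array([-5.26387565e-01, -3.09706636e+00,  2.47119189e-03]), 'force': array([0.25920604, 0.56072955, 0.03867494]), 'torque': array([ 0.00145351,  0.00326917, -0.0301052 ]), 'finger_gap': 0.0850666285732}
```

View pics/top0.png

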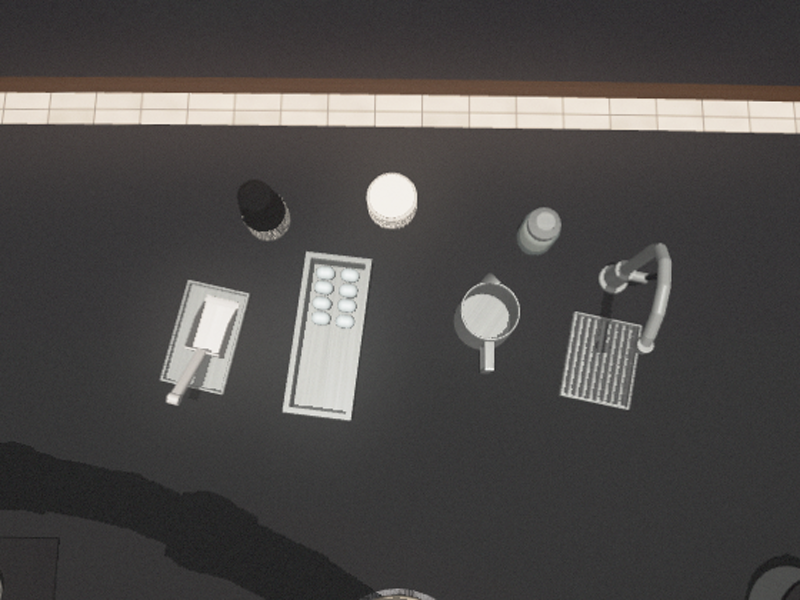

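View pics/side0.png

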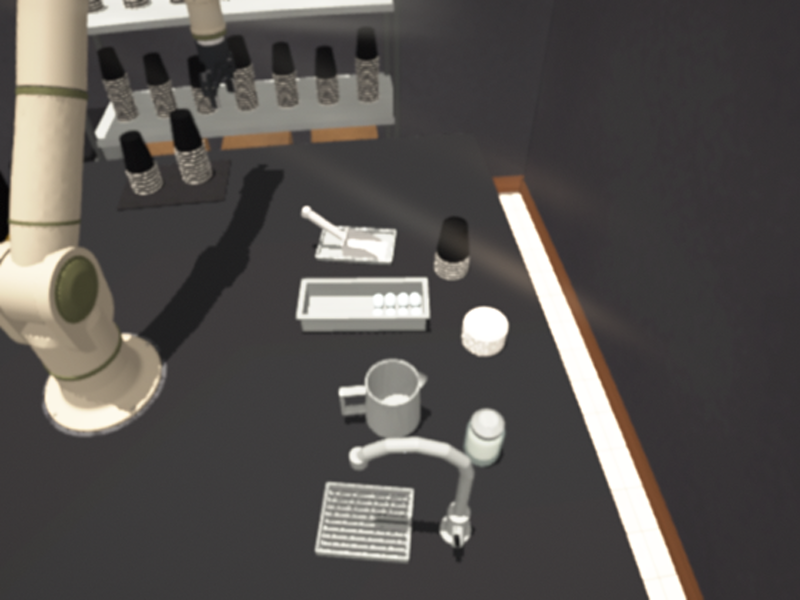

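The top view shows the dish with its scoop at (205,335), the pan at (328,335) with 2×4 ice at its far end, the jug at (489,312) with its handle towards the robot, and the tap outlet at (646,346). In the side view the outlet is at (358,458).

```bash
cat > m1.py <<'E'
from h import *
k=.7
def rect(name,px,z):
    P=at_z('top',np.array(px)*k,z); c=P.mean(0)
    ax=(P[0]+P[1]-P[2]-P[3])/2; ay=(P[0]-P[1]+P[3]-P[2])/2
    print(name,'c',c.round(4),'yaw',np.arctan2(ax[1],ax[0]).round(4),'L',np.linalg.norm(ax).round(4),'W',np.linalg.norm(ay).round(4)); return c
rect('pan',[(308,252),(372,260),(351,420),(283,412)],.05)
rect('dish',[(189,281),(249,293),(224,394),(161,380)],.012)
rect('tray',[(574,311),(641,322),(629,409),(560,396)],.018)
print('scoop handle end',at_z('top',np.array([(173,400)])*k,.104))
print('bowl corners',at_z('top',np.array([(207,294),(237,300),(220,355),(187,350)])*k,[.011,.011,.039,.039]))
print('ice',at_z('top',np.array([(326,272),(350,275),(324,287),(348,291),(322,303),(347,305),(320,318),(345,322)])*k,.017))
print('jug rim',at_z('top',np.array([(490,312),(461,312),(520,312),(490,343)])*k,.115),'handle',at_z('top',np.array([(487,370)])*k,.099))
e1,r1=ray('top',np.array([(646,347)])*k);e2,r2=ray('side',np.array([(358,462)])*k)
A=np.c_[r1[0],-r2[0]];t=np.linalg.lstsq(A,e2-e1,rcond=None)[0]
print('outlet',e1+r1[0]*t[0],e2+r2[0]*t[1])
print('shaker',at_z('top',np.array([(544,222)])*k,.112),'lids',at_z('top',np.array([(392,195)])*k,.056),'cups',at_z('top',np.array([(262,205)])*k,.135), 'column',at_z('top',np.array([(612,279)])*k,.0))
E
python3 m1.py
python3 - <<'E'
from h import *
im=cv2.imread('pics/top0.png')
a=cv2.resize(im[240:425,140:400],(800,569),interpolation=cv2.INTER_CUBIC);cv2.imwrite('pics/c1.png',a)
b=cv2.resize(im[200:420,430:690],(709,600),interpolation=cv2.INTER_CUBIC);cv2.imwrite('pics/c2.png',b)
E
```

```text
pan c [0.5507 0.124  0.05  ] yaw -0.1116 L 0.2771 W 0.1137
dish c [0.5493 0.3447 0.012 ] yaw -0.2007 L 0.1817 W 0.1125
tray c [ 0.5175 -0.3486  0.018 ] yaw -0.1848 L 0.1531 W 0.12
scoop handle end [[0.43405174 0.36585694 0.104     ]]
bowl corners [[0.62553562 0.34750727 0.011     ]
 [0.61534743 0.29320731 0.011     ]
 [0.51413854 0.3107166  0.039     ]
 [0.52194146 0.36823818 0.039     ]]
ice [[0.66689355 0.1356526  0.017     ]
 [0.66196026 0.09277908 0.017     ]
 [0.63963505 0.13833733 0.017     ]
 [0.63294516 0.09557831 0.017     ]
 [0.61079184 0.14094765 0.017     ]
 [0.60776744 0.09668795 0.017     ]
 [0.58395855 0.14360047 0.017     ]
 [0.57741422 0.09940936 0.017     ]]
jug rim [[ 0.58218532 -0.14334542  0.115     ]
 [ 0.5815961  -0.09630141  0.115     ]
 [ 0.58279321 -0.19205963  0.115     ]
 [ 0.53162985 -0.14288597  0.115     ]] handle [[ 0.48948526 -0.13960948  0.099     ]]
outlet [ 0.51416402 -0.35422486  0.23283719] [ 0.51656228 -0.35385012  0.23299134]
shaker [[ 0.73573028 -0.23526553  0.112     ]] lids [[0.79829672 0.01963404 0.056     ]] cups [[0.75201453 0.23117834 0.135     ]] column [[ 0.66434956 -0.37870717  0.        ]]
```

View pics/c1.png

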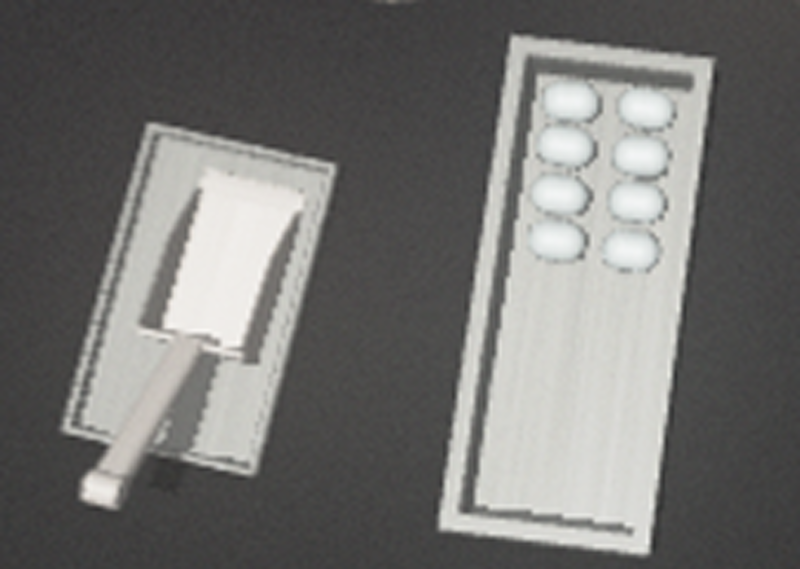

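View pics/c2.png

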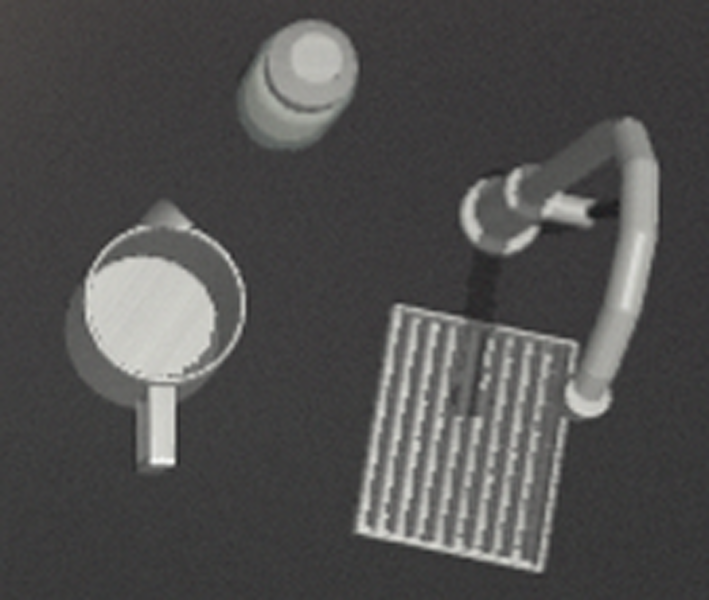

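Rows of ice sit at pan y ≈ ±22 mm. The pan, dish, tray and outlet sizes all agree with the given dimensions. Next I plan the approach to the scoop.

```bash
cat >> h.py <<'E'
def tool(psi,lean):
    "tool x towards robot, z down leaning forward by lean"
    c,s_=np.cos(psi),np.sin(psi); z=np.array([np.sin(lean)*c,np.sin(lean)*s_,-np.cos(lean)])
    x=-np.array([np.cos(lean)*c,np.cos(lean)*s_,np.sin(lean)]); return np.c_[x,np.cross(z,x),z]
def go(p,Rt,s=None):
    s=s or sensors.get_state(); Rc=R.from_rotvec(s['orientation'])
    d=Rc.inv().apply(np.array(p)-s['position'])/.12
    w=(Rc.inv()*R.from_matrix(Rt)).as_rotvec()/np.pi
    print('d',d.round(3),'w',w.round(4),'dist',np.linalg.norm(d*.12).round(3)); return d,w
def st(s=None):
    s=s or sensors.get_state(); Rm=R.from_rotvec(s['orientation']).as_matrix()
    print('t',round(s['time'],2),'p',s['position'].round(4),'psi',np.arctan2(-Rm[1,0],-Rm[0,0]).round(4),'lean',np.arctan2(-Rm[2,0],np.hypot(Rm[0,0],Rm[1,0])).round(4),'roll',(Rm[2,1]).round(4),'F',s['force'].round(1),'gap',round(s['finger_gap'],4),'q',s['joint_pos'].round(2))
E
python3 -c "
from h import *
go([.474,.357,.19],tool(-.215,.26))"
```

```text
d [-2.745 -1.925  0.524] w [-0.0055 -0.0826 -0.0385] dist 0.407
```

arm_command:
  deltas:
    - {"tx": -0.3, "ty": -0.21, "tz": 0.0}
    - {"tx": -0.65, "ty": -0.45}
    - {"tx": -0.95, "ty": -0.65, "tz": 0.1}
  gripper: 60

```text
schema error: expected keys tx, ty, tz, wx, wy, wz
```

arm_command:
  deltas:
    - {"tx": -0.3, "ty": -0.21, "tz": 0.0}
    - {"tx": -0.65, "ty": -0.45}
    - {"tx": -0.95, "ty": -0.65, "tz": 0.1}

```text
schema error: expected keys tx, ty, tz, wx, wy, wz
```

```bash
python3 -c "
from h import *
st();go([.474,.357,.19],tool(-.215,.26))"
```

```text
t 0.1 p [0.2395 0.6839 0.2525] psi -0.3368 lean 0.0001 roll -0.0014 F [0.6 0.2 0. ] gap 0.0854 q [-1.31  0.6  -0.    1.6   0.    0.94 -0.08]
d [-2.745 -1.925  0.524] w [-0.0055 -0.0826 -0.0385] dist 0.407
```

arm_command:
  deltas:
    - {"tx": -0.3, "ty": -0.21, "tz": 0.0, "wx": 0, "wy": 0, "wz": 0}
    - {"tx": -0.65, "ty": -0.45, "tz": 0, "wx": 0, "wy": 0, "wz": 0}
    - {"tx": -0.95, "ty": -0.65, "tz": 0.1, "wx": 0, "wy": 0, "wz": 0}
  gripper: 60

```text
time: 0.48
position: [0.3226, 0.5712, 0.2409]
orientation: [0.527, 3.096, -0.001]
force: [0.0, 0.0, -0.4]
finger_gap: 0.0598
```

arm_command:
  deltas:
    - {"tx": -0.3, "ty": -0.21, "tz": 0.0, "wx": 0, "wy": 0, "wz": 0}
    - {"tx": -0.65, "ty": -0.45, "tz": 0, "wx": 0, "wy": 0, "wz": 0}
    - {"tx": -0.95, "ty": -0.65, "tz": 0.1, "wx": 0, "wy": 0, "wz": 0}

```text
time: 0.85
position: [0.4057, 0.4583, 0.2294]
orientation: [0.528, 3.095, 0.0]
force: [0.7, 0.8, -0.3]
finger_gap: 0.06
```

```bash
python3 -c "
from h import *
st();go([.474,.357,.19],tool(-.215,.26))"
```

```text
t 0.85 p [0.4057 0.4583 0.2294] psi -0.338 lean 0.0014 roll 0.0003 F [ 0.7  0.8 -0.3] gap 0.06 q [-0.93  0.49 -0.01  1.89  0.01  0.76  0.29]
d [-0.817 -0.608  0.329] w [-0.005  -0.0822 -0.0389] dist 0.128
```

arm_command:
  deltas:
    - {"tx": -0.27, "ty": -0.2, "tz": 0.11, "wx": -0.002, "wy": -0.028, "wz": -0.013}
    - {"tx": -0.54, "ty": -0.4, "tz": 0.22, "wx": -0.004, "wy": -0.055, "wz": -0.026}
    - {"tx": -0.817, "ty": -0.608, "tz": 0.329, "wx": -0.005, "wy": -0.0822, "wz": -0.0389}
    - {"tx": -0.817, "ty": -0.608, "tz": 0.329, "wx": -0.005, "wy": -0.0822, "wz": -0.0389}

```text
time: 1.35
position: [0.4737, 0.3539, 0.1889]
orientation: [0.312, 2.866, -0.047]
force: [-0.2, -0.5, 0.1]
finger_gap: 0.06
```

Run:
```python
from h import *
s=sensors.get_state();st(s);im=eyes.camera('wrist')
cv2.imwrite('pics/w1.png',cv2.resize(im,(800,600),interpolation=cv2.INTER_CUBIC))
# predicted grip, origin, lip
o=np.array([.561,.338,.003]);u=np.array([np.cos(-.215),np.sin(-.215),0])
print((proj('wrist',[o-u*.089+[0,0,.07],o-u*.13+[0,0,.104],o+u*.058,o-u*.045+[0,0,.036]],s)/.7).round(0))
```

```text
t 1.35 p [0.4737 0.3539 0.1889] psi -0.2161 lean 0.2598 roll -0.0042 F [-0.2 -0.5  0.1] gap 0.06 q [-0.99  0.49  0.19  2.09  0.32  0.45  0.25]
[[413. 246.]
 [415. 186.]
 [411. 386.]
 [412. 290.]]
```

View pics/w1.png

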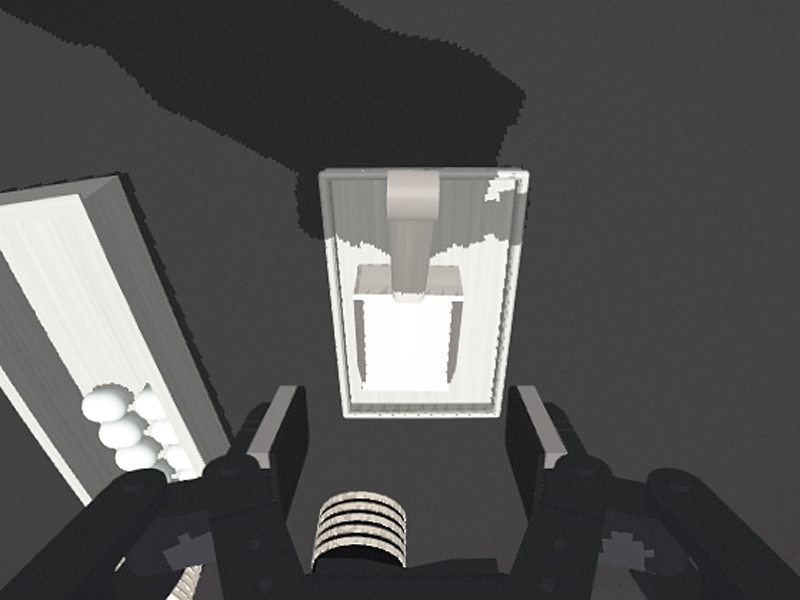

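The handle end is centred at (413,196), the back wall's top edge at (410,294) and the lip at (405,390). The scoop has slightly more yaw than I assumed, so I'll fit it.

Run:
```python
from h import *
from scipy.optimize import least_squares
s=sensors.get_state()
meas=np.array([(413.5,172),(463,298),(355,296),(448,390),(362,390),(405,390)])*.7
loc=np.array([(-.130+.0045,0,.104+.0054),(-.045,-.031,.036),(-.045,.031,.036),(.058,-.0,.0),(.058,.0,.0),(.058,0,0)])
def f(v):
    c,n=np.cos(v[2]),np.sin(v[2]);P=loc@np.array([[c,n,0],[-n,c,0],[0,0,1]])+[v[0],v[1],.003]
    r=proj('wrist',P,s)-meas; r[3:5]=0; return r.ravel()
q=least_squares(f,[.561,.338,-.22]);print(q.x,f(q.x).reshape(-1,2).round(1))
o=np.r_[q.x[:2],.003];y=q.x[2];u=np.array([np.cos(y),np.sin(y),0]);print('grip',o-u*.089+[0,0,.07])
```

```text
[ 0.55792328  0.3384888  -0.23233511] [[  0.2  17.1]
 [-77.3  -9.2]
 [ 76.7  -6.6]
 [  0.    0. ]
 [  0.    0. ]
 [  0.5  -5. ]]
grip [0.47131459 0.35898109 0.073     ]
```

Run:
```python
from h import *
from scipy.optimize import least_squares
s=sensors.get_state()
meas=np.array([(413.5,196),(463,298),(355,296),(405,390)])*.7
loc=np.array([(-.130,0,.104),(-.045,.031,.036),(-.045,-.031,.036),(.058,0,0)])
def f(v):
    c,n=np.cos(v[2]),np.sin(v[2]);P=loc@np.array([[c,n,0],[-n,c,0],[0,0,1]])+[v[0],v[1],.003]
    return (proj('wrist',P,s)-meas).ravel()
q=least_squares(f,[.561,.338,-.22]);print(q.x,f(q.x).reshape(-1,2).round(1))
o=np.r_[q.x[:2],.003];y=q.x[2];u=np.array([np.cos(y),np.sin(y),0]);g=o-u*.089+[0,0,.07];print('grip',g)
Rt=tool(y,.26)
p=g+[0,0,.003]-Rt[:,2]*.003
go(p-Rt[:,2]*.05,Rt);go(p,Rt)
```

```text
[ 0.56459782  0.33692923 -0.23342947] [[ 0.3  0.7]
 [ 0.5 -0.7]
 [-1.2 -0.5]
 [ 0.4 -0.1]]
grip [0.47801161 0.35751629 0.073     ]
d [0.21  0.021 0.481] w [ 0.0009 -0.0003  0.0054] dist 0.063
d [0.21  0.02  0.898] w [ 0.0009 -0.0003  0.0054] dist 0.111
```

arm_command:
  deltas:
    - {"tx": 0.1, "ty": 0.01, "tz": 0.2, "wx": 0.0009, "wy": 0, "wz": 0.0054}
    - {"tx": 0.21, "ty": 0.021, "tz": 0.45, "wx": 0.0009, "wy": 0, "wz": 0.0054}
    - {"tx": 0.21, "ty": 0.02, "tz": 0.65, "wx": 0.0009, "wy": 0, "wz": 0.0054}
    - {"tx": 0.21, "ty": 0.02, "tz": 0.8, "wx": 0.0009, "wy": 0, "wz": 0.0054}
    - {"tx": 0.21, "ty": 0.02, "tz": 0.9, "wx": 0.0009, "wy": 0, "wz": 0.0054}
    - {"tx": 0.21, "ty": 0.02, "tz": 0.9, "wx": 0.0009, "wy": 0, "wz": 0.0054}

```text
time: 2.15
position: [0.4775, 0.3576, 0.0781]
orientation: [0.336, 2.865, -0.045]
force: [-0.7, 0.4, 0.4]
finger_gap: 0.0597
```

arm_command:
  deltas:
    - {"tx": 0, "ty": 0, "tz": 0, "wx": 0, "wy": 0, "wz": 0}
    - {"tx": 0, "ty": 0, "tz": 0, "wx": 0, "wy": 0, "wz": 0}
    - {"tx": 0, "ty": 0, "tz": 0, "wx": 0, "wy": 0, "wz": 0}
    - {"tx": 0, "ty": 0, "tz": 0, "wx": 0, "wy": 0, "wz": 0}
    - {"tx": 0, "ty": 0, "tz": 0, "wx": 0, "wy": 0, "wz": 0}
  gripper: 0

```text
time: 2.78
position: [0.4777, 0.3576, 0.079]
orientation: [0.336, 2.864, -0.044]
force: [-0.8, -0.5, 5.7]
finger_gap: 0.0169
```

```bash
python3 -c "
from h import *
st()"
```

```text
t 2.77 p [0.4777 0.3576 0.079 ] psi -0.2339 lean 0.2594 roll -0.0001 F [-0.8 -0.5  5.7] gap 0.0169 q [-1.02  0.69  0.25  2.15  0.35  0.21  0.16]
```

```bash
cat > g.py <<'E'
from h import *
def M(p,Rm): T=np.eye(4);T[:3,:3]=Rm;T[:3,3]=p;return T
def RS(yaw,up): return R.from_euler('ZY',[yaw,-up]).as_matrix()
# tool at grasp, scoop at grasp
Tg=M([.4777,.3576,.079],R.from_rotvec([.336,2.864,-.044]).as_matrix()); Sg=M([.5646,.3369,.003],RS(-.2334,0))
X=np.linalg.inv(Sg)@Tg   # tool in scoop
pan=M([.5507,.124,0],RS(-.112,0))
def sgo(lip,yaw,up):
    Rs=RS(yaw,up); S=M(np.array(lip)-Rs@[.058,0,0],Rs); T=S@X; print('tcp',T[:3,3].round(3),end=' '); return go(T[:3,3],T[:3,:3])
def lip():
    s=sensors.get_state();st(s); S=M(s['position'],R.from_rotvec(s['orientation']).as_matrix())@np.linalg.inv(X)
    l=S[:3,3]+S[:3,:3]@[.058,0,0]; print('lip',l.round(4),'yaw',np.arctan2(S[1,0],S[0,0]).round(3),'up',np.arcsin(S[2,0]).round(3),'in pan',(np.linalg.inv(pan)@np.r_[l,1])[:3].round(4))
def pp(x,y,z): return (pan@[x,y,z,1])[:3]
E
python3 -c "
from g import *
lip();sgo(pp(.005,.0135,.11),-.112,0)"
```

```text
t 2.77 p [0.4777 0.3576 0.079 ] psi -0.2339 lean 0.2594 roll -0.0001 F [-0.8 -0.5  5.7] gap 0.0169 q [-1.02  0.69  0.25  2.15  0.35  0.21  0.16]
lip [0.621  0.3234 0.003 ] yaw -0.234 up 0.0 in pan [0.0476 0.206  0.003 ]
tcp [0.411 0.153 0.186] d [-0.086 -1.785 -0.9  ] w [-0.0099 -0.     -0.0374] dist 0.24
```

arm_command:
  deltas:
    - {"tx": -0.06, "ty": 0, "tz": -0.21, "wx": 0, "wy": 0, "wz": 0}
    - {"tx": -0.115, "ty": 0, "tz": -0.43, "wx": 0, "wy": 0, "wz": 0}
    - {"tx": -0.17, "ty": 0, "tz": -0.64, "wx": 0, "wy": 0, "wz": 0}
    - {"tx": -0.22, "ty": 0, "tz": -0.83, "wx": 0, "wy": 0, "wz": 0}

```text
time: 3.28
position: [0.4774, 0.3575, 0.1833]
orientation: [0.337, 2.864, -0.043]
force: [0.0, 0.6, -0.6]
finger_gap: 0.0171
```

```bash
python3 -c "
from g import *
lip();print(repr(sensors.get_state()['joint_pos']),repr(sensors.get_state()['position']),repr(sensors.get_state()['orientation']))"
```

```text
t 3.27 p [0.4774 0.3575 0.1833] psi -0.2341 lean 0.2594 roll 0.0004 F [ 0.   0.6 -0.6] gap 0.0171 q [-0.98  0.51  0.18  2.09  0.32  0.45  0.22]
lip [0.6208 0.3234 0.1073] yaw -0.234 up 0.0 in pan [0.0473 0.206  0.1073]
array([-0.98312999,  0.50626165,  0.18192014,  2.08560932,  0.32243995,
        0.44923174,  0.2240746 ]) array([0.47744441, 0.35754191, 0.18328829]) array([ 0.33662485,  2.86386507, -0.0432867 ])
```

arm_command:
  deltas:
    - {"tx": 0, "ty": -0.3, "tz": 0, "wx": 0, "wy": 0, "wz": -0.006}
    - {"tx": 0, "ty": -0.6, "tz": 0, "wx": 0, "wy": 0, "wz": -0.012}
    - {"tx": 0.05, "ty": -0.9, "tz": 0, "wx": 0, "wy": 0, "wz": -0.018}

```text
time: 3.65
position: [0.4466, 0.2527, 0.1822]
orientation: [0.256, 2.872, -0.053]
force: [0.7, 0.3, -1.6]
finger_gap: 0.017
```

```bash
python3 -c "
from g import *
lip();print(repr(sensors.get_state()['joint_pos']),repr(sensors.get_state()['position']),repr(sensors.get_state()['orientation']));sgo(pp(.005,.0135,.11),-.112,0)"
```

```text
t 3.65 p [0.4466 0.2527 0.1822] psi -0.1758 lean 0.2595 roll -0.0133 F [ 0.7  0.3 -1.6] gap 0.017 q [-0.91  0.43  0.22  2.28  0.41  0.31  0.29]
lip [0.5914 0.2254 0.1062] yaw -0.179 up 0.0 in pan [0.0291 0.1053 0.1062]
array([-0.91368015,  0.42630722,  0.21684694,  2.28348798,  0.40633397,
        0.31245648,  0.29140663]) array([0.44658069, 0.25265474, 0.18220117]) array([ 0.25568814,  2.87244521, -0.052845  ])
tcp [0.411 0.153 0.186] d [ 0.136 -0.868 -0.057] w [-0.0095 -0.0001 -0.0196] dist 0.106
```

```bash
cat > kin.py <<'E'
from h import *
import itertools
from scipy.optimize import least_squares
D=[([-1.31069136,0.60015797,-0.00255918,1.60013255,0.00182404,0.94288129,-0.07978978],[.23945836,.68385272,.25239201],[-5.26387565e-01,-3.09706636,2.47119189e-03],1),
([-0.98312999,0.50626165,0.18192014,2.08560932,0.32243995,0.44923174,0.2240746],[0.47744441,0.35754191,0.18328829],[0.33662485,2.86386507,-0.0432867],1),
([-0.91368015,0.42630722,0.21684694,2.28348798,0.40633397,0.31245648,0.29140663],[0.44658069,0.25265474,0.18220117],[0.25568814,2.87244521,-0.052845],1),
([-0.93,.49,-.01,1.89,.01,.76,.29],[.4057,.4583,.2294],[.528,3.095,0],.2),([-.99,.49,.19,2.09,.32,.45,.25],[.4737,.3539,.1889],[.312,2.866,-.047],.2),([-1.02,.69,.25,2.15,.35,.21,.16],[.4777,.3576,.079],[.336,2.864,-.044],.2)]
def rots(q,sg):
    ax=['z','y','z','y','z','y','z'];out=[];Rm=R.identity()
    for i in range(7): Rm=Rm*R.from_euler(ax[i],sg[i]*q[i]); out.append(Rm)
    return out
best=None
for s3,s5,s7 in itertools.product([1,-1],repeat=3):
  for s4,s6 in itertools.product([1,-1],repeat=2):
    sg=[-1,1,s3,s4,s5,s6,s7]
    C=[rots(d[0],sg)[6].inv()*R.from_rotvec(d[2]) for d in D]
    m=R.concatenate(C).mean(); e=max((m.inv()*c).magnitude() for c in C)
    if best is None or e<best[0]: best=(e,sg,m)
SG,C=best[1],best[2]
def cols(q):
    r=rots(q,SG);e=np.eye(3)
    return np.c_[e[2], r[0].apply(e[1]), r[2].apply(e[0]),r[2].apply(e[2]), r[3].apply(e[1]), r[4].apply(e[0]),r[4].apply(e[2]), r[6].apply(e[2])]
A=np.vstack([cols(d[0])*d[3] for d in D]);b=np.hstack([np.array(d[1])*d[3] for d in D])
lam=1e-4
t=np.linalg.solve(A.T@A+lam**2*np.eye(A.shape[1]),A.T@b)
def fk(q): return cols(q)@t, rots(q,SG)[6]*C
lo=np.array([-2.57,-.35,-1.29,.11,-1.05,.11,-2.63]);hi=np.array([2.57,1.97,1.29,2.56,4.19,1.86,2.63])
def ik(p,Rt,seeds=12):
    bb=None;rng=np.random.default_rng(0)
    for k in range(seeds):
        x0=np.array([-.8,.5,.2,2.1,.4,.5,.3]) if k==0 else np.clip(np.array([-.4,.5,0,2,.2,.7,.8])+rng.normal(0,.5,7),lo+.05,hi-.05)
        f=lambda q:np.r_[(fk(q)[0]-p)*10,(fk(q)[1].inv()*R.from_matrix(Rt)).as_rotvec()]
        r=least_squares(f,x0,bounds=(lo+.03,hi-.03),max_nfev=60)
        if bb is None or r.cost<bb.cost: bb=r
        if bb.cost<1e-6: break
    return bb.cost**.5,bb.x.round(2)
if __name__=='__main__':
    print(best[0],SG,C.as_rotvec(),t.round(4),[(np.linalg.norm(fk(d[0])[0]-d[1])*1e3).round(1) for d in D])
E
cat > feas.py <<'E'
from kin import *
import g
def S2T(lip,yaw,up,L):
    Rs=g.RS(yaw,up);S=g.M(np.array(lip)-Rs@[.058,0,0],Rs)
    X=g.M([-.089,0,.073],np.eye(3)); Rt=tool(0,L); X[:3,:3]=Rt; X[:3,3]-=Rt[:,2]*.003
    T=S@X; return T[:3,3],T[:3,:3]
for L in (.26,.1,0,-.1,-.2,-.35):
    print(L,'start',ik(*S2T(g.pp(.01,.0135,.006),-.112,0,L)),'end up',ik(*S2T(g.pp(.12,.0135,.02),-.112,.25,L)),'\n  pour45',ik(*S2T([.585,-.143,.13],-.24,-.8,L)),'pour60',ik(*S2T([.585,-.143,.13],-.24,-1.05,L)))
E
python3 kin.py; timeout 400 python3 feas.py
```

```text
0.010180773172756891 [-1, 1, -1, 1, -1, 1, -1] [-3.07926468e-04  1.01942558e-03  1.57145463e+00] [ 2.795e-01 -3.070e-02 -3.500e-03  6.530e-01 -2.590e-02 -5.000e-04
  4.413e-01  3.086e-01] [np.float64(0.1), np.float64(0.2), np.float64(0.2), np.float64(1.9), np.float64(4.8), np.float64(3.1)]
0.26 start (np.float64(6.865671114054393e-10), array([-0.51,  0.6 , -0.13,  2.53,  2.19,  0.3 , -1.34])) end up (np.float64(1.0790812322814503e-08), array([-0.6 ,  0.74,  0.07,  2.51,  2.65,  0.58, -1.77])) 
  pour45 (np.float64(2.2187396449041683e-09), array([ 0.44,  0.63, -0.47,  1.62,  0.14,  1.48,  1.26])) pour60 (np.float64(8.36879813556245e-11), array([ 0.12,  0.76,  0.09,  1.41, -0.08,  1.77,  1.56]))
0.1 start (np.float64(2.421928531335666e-08), array([-0.37,  0.59, -0.22,  2.42,  1.24,  0.19, -0.32])) end up (np.float64(8.987746429478625e-09), array([-0.3 ,  0.69, -0.29,  2.4 ,  2.09,  0.44, -1.12])) 
  pour45 (np.float64(5.904853166163446e-14), array([ 0.05,  0.67,  0.19,  1.57, -0.12,  1.61,  1.62])) pour60 (np.float64(0.06605358505286396), array([ 0.12,  0.79,  0.1 ,  1.39, -0.09,  1.83
[... 942 characters left out ...]
p.float64(4.063108858022299e-07), array([-0.48,  0.68,  0.13,  2.23, -0.3 ,  0.21,  1.37])) 
  pour45 (np.float64(0.04260047922305286), array([ 0.12,  0.78,  0.09,  1.47, -0.09,  1.83,  1.57])) pour60 (np.float64(0.27165642043554433), array([ 0.12,  0.8 ,  0.09,  1.4 , -0.09,  1.83,  1.57]))
-0.35 start (np.float64(8.344258008397895e-09), array([-0.15,  0.69, -0.32,  2.15,  0.04,  0.63,  0.99])) end up (np.float64(5.474582636002917e-09), array([-0.3 ,  0.7 , -0.08,  2.12,  0.01,  0.42,  1.09])) 
  pour45 (np.float64(0.14508691532635523), array([ 0.12,  0.79,  0.09,  1.48, -0.09,  1.83,  1.57])) pour60 (np.float64(0.37427697049599484), array([ 0.13,  0.8 ,  0.08,  1.4 , -0.09,  1.83,  1.56]))
```

The fitted kinematics (0.2 mm residual) show that this grasp angle forces j6 to its limit in the pan. I'll put the scoop back and regrasp leaning −0.1.

```bash
python3 -c "
from g import *
go([.4774,.3575,.1833],Tg[:3,:3])"
```

```text
d [-0.099  0.905  0.004] w [0.0004 0.0002 0.0178] dist 0.109
```

arm_command:
  deltas:
    - {"tx": -0.03, "ty": 0.3, "tz": 0, "wx": 0, "wy": 0, "wz": 0.006}
    - {"tx": -0.07, "ty": 0.6, "tz": 0, "wx": 0, "wy": 0, "wz": 0.012}
    - {"tx": -0.099, "ty": 0.905, "tz": 0.004, "wx": 0, "wy": 0, "wz": 0.0178}
    - {"tx": -0.099, "ty": 0.905, "tz": 0.004, "wx": 0, "wy": 0, "wz": 0.0178}

```text
time: 4.15
position: [0.4775, 0.3607, 0.1835]
orientation: [0.332, 2.863, -0.038]
force: [0.1, -1.0, -1.0]
finger_gap: 0.0173
```

arm_command:
  deltas:
    - {"tx": 0.06, "ty": 0, "tz": 0.22, "wx": 0, "wy": 0, "wz": 0}
    - {"tx": 0.12, "ty": 0, "tz": 0.44, "wx": 0, "wy": 0, "wz": 0}
    - {"tx": 0.17, "ty": 0, "tz": 0.65, "wx": 0, "wy": 0, "wz": 0}
    - {"tx": 0.2, "ty": 0, "tz": 0.77, "wx": 0, "wy": 0, "wz": 0}
    - {"tx": 0.222, "ty": 0, "tz": 0.832, "wx": 0, "wy": 0, "wz": 0}
    - {"tx": 0.222, "ty": 0, "tz": 0.832, "wx": 0, "wy": 0, "wz": 0}

```text
time: 4.9
position: [0.4775, 0.3609, 0.0802]
orientation: [0.332, 2.863, -0.039]
force: [-0.6, 0.1, -1.3]
finger_gap: 0.0167
```

arm_command:
  deltas:
    - {"tx": 0, "ty": 0, "tz": 0, "wx": 0, "wy": 0, "wz": 0}
    - {"tx": 0, "ty": 0, "tz": 0, "wx": 0, "wy": 0, "wz": 0}
    - {"tx": 0, "ty": 0, "tz": 0, "wx": 0, "wy": 0, "wz": 0}
  gripper: 50

```text
time: 5.28
position: [0.4778, 0.3611, 0.0808]
orientation: [0.332, 2.863, -0.038]
force: [-0.2, -0.2, 0.1]
finger_gap: 0.0495
```

```bash
python3 -c "
from g import *
lip()
s=sensors.get_state()
go(s['position']+[0,0,.04],tool(-.2334,-.1)); 
Rt=tool(-.2334,-.1);g_=np.array([.478,.3575,.073]);print(g_+[0,0,.003]-Rt[:,2]*.003)
go(g_+[0,0,.003]-Rt[:,2]*.003,Rt)"
```

```text
t 5.28 p [0.4778 0.3611 0.0808] psi -0.2316 lean 0.2606 roll 0.0041 F [-0.2 -0.2  0.1] gap 0.0495 q [-1.02  0.68  0.24  2.14  0.36  0.21  0.15]
lip [0.6214 0.3277 0.0049] yaw -0.23 up 0.001 in pan [0.0475 0.2103 0.0049]
d [-0.086  0.001 -0.322] w [0.0014 0.1148 0.0008] dist 0.04
[0.47829138 0.35743073 0.07898501]
d [-0.007 -0.029  0.017] w [0.0014 0.1148 0.0008] dist 0.004
```

arm_command:
  deltas:
    - {"tx": 0, "ty": 0, "tz": -0.03, "wx": 0, "wy": 0.03, "wz": 0}
    - {"tx": 0, "ty": 0, "tz": -0.03, "wx": 0, "wy": 0.07, "wz": 0}
    - {"tx": 0, "ty": 0, "tz": 0.0, "wx": 0.0014, "wy": 0.1148, "wz": 0.0}
    - {"tx": 0, "ty": 0, "tz": 0.017, "wx": 0.0014, "wy": 0.1148, "wz": 0.0}
    - {"tx": 0, "ty": 0, "tz": 0.017, "wx": 0.0014, "wy": 0.1148, "wz": 0.0}

```text
time: 5.9
position: [0.4776, 0.3608, 0.0784]
orientation: [-0.35, -3.023, -0.016]
force: [0.3, -0.1, -0.6]
finger_gap: 0.0497
```

arm_command:
  deltas:
    - {"tx": 0, "ty": 0, "tz": 0, "wx": 0, "wy": 0, "wz": 0}
    - {"tx": 0, "ty": 0, "tz": 0, "wx": 0, "wy": 0, "wz": 0}
    - {"tx": 0, "ty": 0, "tz": 0, "wx": 0, "wy": 0, "wz": 0}
    - {"tx": 0, "ty": 0, "tz": 0, "wx": 0, "wy": 0, "wz": 0}
    - {"tx": 0, "ty": 0, "tz": 0, "wx": 0, "wy": 0, "wz": 0}
  gripper: 0

```text
time: 6.52
position: [0.4775, 0.3613, 0.0787]
orientation: [-0.35, -3.023, -0.017]
force: [-2.1, 2.0, 4.7]
finger_gap: 0.017
```

Run:
```python
from g import *
s=sensors.get_state();st(s)
print(repr(s['position']),repr(s['orientation']))
im=eyes.camera('wrist'); cv2.imwrite('pics/w2.png',cv2.resize(im,(800,600),interpolation=cv2.INTER_CUBIC))
```

```text
t 6.53 p [0.4775 0.3613 0.0787] psi -0.2303 lean -0.0986 roll -0.0003 F [-2.1  2.   4.7] gap 0.017 q [-0.53  0.71 -0.26  1.96  0.18  0.55  0.45]
array([0.4775026 , 0.3613115 , 0.07868153]) array([-0.34972405, -3.02344241, -0.01685281])
```

View pics/w2.png

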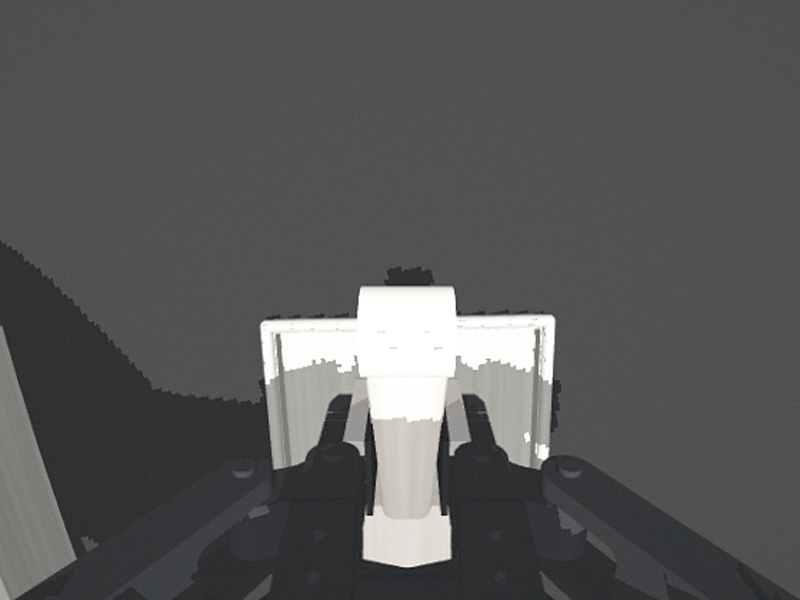

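```bash
sed -i '/^Tg=/c\Tg=M([.4775,.3613,.0787],R.from_rotvec([-.34972,-3.02344,-.01685]).as_matrix()); Sg=M([.5649,.3409,.003],RS(-.2305,0))' g.py
python3 - <<'E'
from g import *
s=sensors.get_state()
for l in ([-.130,0,.104,1],[-.130+.0045,0,.104+.0054,1],[-.130-.0045,0,.104-.0054,1]): print(proj('wrist',(Sg@l)[:3],s)/.7)
lip();sgo(pp(.0,.0135,.11),-.112,0)
E
```

```text
[[406.04777332 321.54842291]]
[[406.03995636 351.75916608]]
[[406.05512729 293.75803459]]
t 6.58 p [0.4776 0.3613 0.0787] psi -0.2305 lean -0.0986 roll -0.0002 F [-1.7  1.9  5.3] gap 0.0169 q [-0.53  0.71 -0.26  1.96  0.18  0.55  0.45]
lip [0.6214 0.3276 0.003 ] yaw -0.231 up -0.0 in pan [0.0475 0.2102 0.003 ]
tcp [0.405 0.154 0.186] d [ 0.278 -1.821 -0.868] w [ 0.0037 -0.     -0.0376] dist 0.244
```

arm_command:
  deltas:
    - {"tx": 0.02, "ty": 0, "tz": -0.22, "wx": 0, "wy": 0, "wz": 0}
    - {"tx": 0.045, "ty": 0, "tz": -0.45, "wx": 0, "wy": 0, "wz": 0}
    - {"tx": 0.07, "ty": 0, "tz": -0.67, "wx": 0, "wy": 0, "wz": 0}
    - {"tx": 0.088, "ty": 0, "tz": -0.87, "wx": 0, "wy": 0, "wz": 0}
    - {"tx": 0.12, "ty": -0.28, "tz": -0.87, "wx": 0, "wy": 0, "wz": -0.007}
    - {"tx": 0.16, "ty": -0.6, "tz": -0.87, "wx": 0, "wy": 0, "wz": -0.014}
    - {"tx": 0.2, "ty": -0.92, "tz": -0.87, "wx": 0, "wy": 0, "wz": -0.02}

```text
time: 7.45
position: [0.4388, 0.2551, 0.1846]
orientation: [-0.255, -3.033, -0.02]
force: [0.6, -0.9, -1.9]
finger_gap: 0.0169
```

Run:
```python
from g import *
lip();sgo(pp(.0,.0135,.10),-.112,0)
```

```text
t 7.45 p [0.4388 0.2551 0.1846] psi -0.1675 lean -0.0985 roll 0.0052 F [ 0.6 -0.9 -1.9] gap 0.0169 q [-0.35  0.48 -0.35  2.1   0.14  0.65  0.63]
lip [0.5846 0.2309 0.1089] yaw -0.168 up 0.0 in pan [0.0217 0.11   0.1089]
tcp [0.405 0.154 0.176] d [ 0.126 -0.879  0.082] w [ 0.0035  0.0001 -0.0176] dist 0.107
```

arm_command:
  deltas:
    - {"tx": 0.04, "ty": -0.29, "tz": 0, "wx": 0.001, "wy": 0, "wz": -0.006}
    - {"tx": 0.08, "ty": -0.58, "tz": 0, "wx": 0.002, "wy": 0, "wz": -0.012}
    - {"tx": 0.126, "ty": -0.879, "tz": 0.08, "wx": 0.0035, "wy": 0, "wz": -0.0176}
    - {"tx": 0.126, "ty": -0.879, "tz": 0.08, "wx": 0.0035, "wy": 0, "wz": -0.0176}
    - {"tx": 0.126, "ty": -0.879, "tz": 0.08, "wx": 0.0035, "wy": 0, "wz": -0.0176}

```text
time: 8.07
position: [0.406, 0.154, 0.176]
orientation: [-0.172, -3.039, -0.009]
force: [0.0, 0.1, -0.6]
finger_gap: 0.0169
```

Run:
```python
from g import *
lip();sgo(pp(.0,.0135,.035),-.112,-.03);sgo(pp(.0,.0135,.005),-.112,-.03)
s=sensors.get_state()
im=eyes.camera('top')[150:310,180:280]; cv2.imwrite('pics/t2.png',cv2.resize(im,None,fx=3.75,fy=3.75,interpolation=cv2.INTER_CUBIC))
S=M(s['position'],R.from_rotvec(s['orientation']).as_matrix())@np.linalg.inv(X)
for l in ([.058,-.028,0,1],[.058,.028,0,1],[-.045,-.031,.036,1],[-.045,.031,.036,1],[-.13,0,.104,1]): print(((proj('top',(S@l)[:3])-[180,150])*3.75).round(0))
for c in ((.1395,.058,.05),(.1395,-.058,.05),(-.1395,-.058,.05),(-.1395,.058,.05)): print('pan',((proj('top',pp(*c))-[180,150])*3.75).round(0))
```

```text
t 8.07 p [0.406 0.154 0.176] psi -0.1129 lean -0.0979 roll 0.0001 F [ 0.   0.1 -0.6] gap 0.0169 q [-0.19  0.43 -0.36  2.25  0.17  0.57  0.79]
lip [0.5529 0.1374 0.1004] yaw -0.113 up 0.001 in pan [0.0007 0.0136 0.1004]
tcp [0.408 0.154 0.115] d [-0.064 -0.002  0.504] w [ 0.0002  0.0098 -0.0004] dist 0.061
tcp [0.408 0.154 0.085] d [-0.088 -0.002  0.753] w [ 0.0002  0.0098 -0.0004] dist 0.091
[[203. 307.]]
[[114. 295.]]
[[177. 470.]]
[[ 74. 456.]]
[[ 87. 610.]]
pan [[131.  98.]]
pan [[304. 119.]]
pan [[247. 543.]]
pan [[ 67. 519.]]
```

View pics/t2.png

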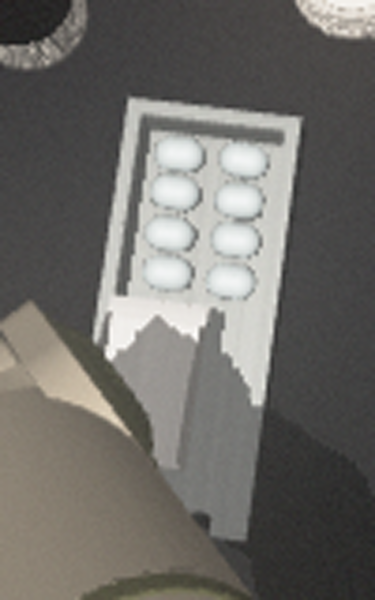

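arm_command:
  deltas:
    - {"tx": -0.02, "ty": 0, "tz": 0.17, "wx": 0, "wy": 0.003, "wz": 0}
    - {"tx": -0.04, "ty": 0, "tz": 0.34, "wx": 0, "wy": 0.006, "wz": 0}
    - {"tx": -0.064, "ty": -0.002, "tz": 0.5, "wx": 0, "wy": 0.0098, "wz": 0}
    - {"tx": -0.075, "ty": -0.002, "tz": 0.62, "wx": 0, "wy": 0.0098, "wz": 0}
    - {"tx": -0.088, "ty": -0.002, "tz": 0.73, "wx": 0, "wy": 0.0098, "wz": 0}
    - {"tx": -0.088, "ty": -0.002, "tz": 0.753, "wx": 0, "wy": 0.0098, "wz": 0}
    - {"tx": -0.088, "ty": -0.002, "tz": 0.753, "wx": 0, "wy": 0.0098, "wz": 0}

```text
time: 9.0
position: [0.4078, 0.1542, 0.0852]
orientation: [-0.168, -3.009, -0.011]
force: [0.8, 0.6, -0.7]
finger_gap: 0.0169
```

Run:
```python
from g import *
lip()
for x,z,u in ((.0,.0025,-.03),(.06,.0025,-.03),(.122,.0025,-.03),(.122,.0045,.0),(.118,.02,.12)): sgo(pp(x,.0135,z),-.112,u)
```

```text
t 9.0 p [0.4078 0.1542 0.0852] psi -0.1118 lean -0.1284 roll 0.0004 F [ 0.8  0.6 -0.7] gap 0.0169 q [-0.25  0.61 -0.28  2.3   0.24  0.37  0.74]
lip [0.5523 0.1381 0.0051] yaw -0.112 up -0.03 in pan [-0.      0.0142  0.0051]
tcp [0.408 0.154 0.083] d [-0.003 -0.005  0.021] w [0.0002 0.     0.    ] dist 0.003
tcp [0.467 0.147 0.083] d [-0.499 -0.005 -0.043] w [0.0002 0.     0.    ] dist 0.06
tcp [0.529 0.14  0.083] d [-1.011 -0.005 -0.109] w [0.0002 0.     0.    ] dist 0.122
tcp [0.527 0.14  0.08 ] d [-0.994 -0.005 -0.086] w [ 0.0002 -0.0095  0.    ] dist 0.12
tcp [0.515 0.142 0.077] d [-0.898 -0.005 -0.051] w [ 0.0002 -0.0477  0.    ] dist 0.108
```

arm_command:
  deltas:
    - {"tx": -0.003, "ty": 0, "tz": 0.021, "wx": 0, "wy": 0, "wz": 0}
    - {"tx": -0.003, "ty": 0, "tz": 0.021, "wx": 0, "wy": 0, "wz": 0}
    - {"tx": -0.003, "ty": 0, "tz": 0.03, "wx": 0, "wy": 0, "wz": 0}
    - {"tx": -0.003, "ty": 0, "tz": 0.03, "wx": 0, "wy": 0, "wz": 0}

```text
time: 9.5
position: [0.4076, 0.1543, 0.0818]
orientation: [-0.168, -3.009, -0.012]
force: [-2.5, 0.0, 2.3]
finger_gap: 0.0172
```

Run:
```python
from g import *
lip()
s=sensors.get_state()
R0=R.from_rotvec(s['orientation']).inv()
print(R0.apply([np.cos(-.112),np.sin(-.112),0]))
```

```text
t 9.5 p [0.4076 0.1543 0.0818] psi -0.1116 lean -0.1282 roll 0.0005 F [-2.5  0.   2.3] gap 0.0172 q [-0.25  0.62 -0.28  2.3   0.25  0.36  0.74]
lip [0.5521 0.1382 0.0017] yaw -0.112 up -0.03 in pan [-0.0002  0.0143  0.0017]
[-9.91791821e-01 -3.34610870e-04 -1.27862709e-01]
```

arm_command:
  deltas:
    - {"tx": -0.08, "ty": 0, "tz": -0.01, "wx": 0, "wy": 0, "wz": 0}
    - {"tx": -0.15, "ty": 0, "tz": -0.019, "wx": 0, "wy": 0, "wz": 0}
    - {"tx": -0.22, "ty": 0, "tz": -0.028, "wx": 0, "wy": 0, "wz": 0}
    - {"tx": -0.29, "ty": 0, "tz": -0.037, "wx": 0, "wy": 0, "wz": 0}
    - {"tx": -0.36, "ty": 0, "tz": -0.046, "wx": 0, "wy": 0, "wz": 0}
    - {"tx": -0.43, "ty": 0, "tz": -0.055, "wx": 0, "wy": 0, "wz": 0}
    - {"tx": -0.5, "ty": 0, "tz": -0.064, "wx": 0, "wy": 0, "wz": 0}
    - {"tx": -0.56, "ty": 0, "tz": -0.072, "wx": 0, "wy": 0, "wz": 0}

```text
time: 10.5
position: [0.4754, 0.1467, 0.0817]
orientation: [-0.168, -3.009, -0.012]
force: [-1.7, 0.0, 2.5]
finger_gap: 0.0169
```

Run:
```python
from g import *
lip()
im=eyes.camera('side')[180:250,190:320]; cv2.imwrite('pics/s2.png',cv2.resize(im,None,fx=6,fy=6,interpolation=cv2.INTER_CUBIC))
sgo(pp(.1215,.0135,.0017),-.112,-.03)
```

```text
t 10.5 p [0.4754 0.1467 0.0817] psi -0.1117 lean -0.1283 roll 0.0005 F [-1.7  0.   2.5] gap 0.0169 q [-0.17  0.65 -0.3   2.16  0.25  0.48  0.81]
lip [0.62   0.1306 0.0017] yaw -0.112 up -0.03 in pan [0.0681 0.0143 0.0017]
tcp [0.528 0.14  0.082] d [-0.433 -0.006 -0.056] w [ 0.0004  0.0004 -0.0001] dist 0.052
```

View pics/s2.png

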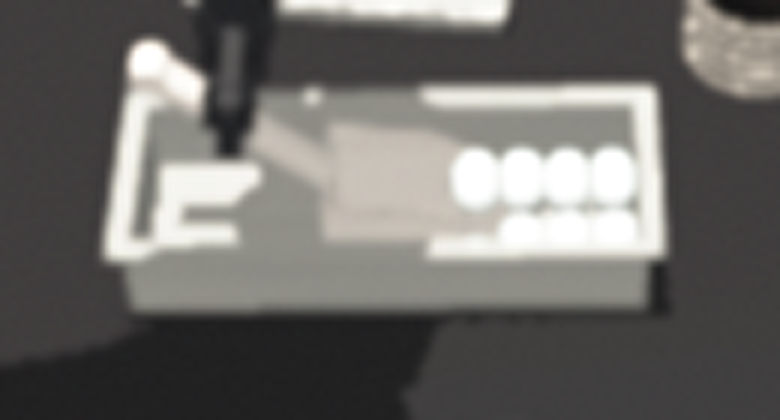

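The far column has compacted against the end wall, with the scoop's nose under its first piece at (475,178). I'll continue forward.

arm_command:
  deltas:
    - {"tx": -0.06, "ty": 0, "tz": -0.008, "wx": 0, "wy": 0, "wz": 0}
    - {"tx": -0.12, "ty": 0, "tz": -0.015, "wx": 0, "wy": 0, "wz": 0}
    - {"tx": -0.18, "ty": 0, "tz": -0.023, "wx": 0, "wy": 0, "wz": 0}
    - {"tx": -0.24, "ty": 0, "tz": -0.031, "wx": 0, "wy": 0, "wz": 0}
    - {"tx": -0.3, "ty": 0, "tz": -0.038, "wx": 0, "wy": 0, "wz": 0}
    - {"tx": -0.36, "ty": 0, "tz": -0.046, "wx": 0, "wy": 0, "wz": 0}
    - {"tx": -0.42, "ty": 0, "tz": -0.054, "wx": 0, "wy": 0, "wz": 0}
    - {"tx": -0.42, "ty": 0, "tz": -0.054, "wx": 0, "wy": 0, "wz": 0}

```text
time: 11.55
position: [0.5274, 0.1409, 0.0817]
orientation: [-0.17, -3.01, -0.012]
force: [-2.1, 0.9, 2.1]
finger_gap: 0.0172
```

Run:
```python
from g import *
lip()
im=eyes.camera('side')[180:250,190:320]; cv2.imwrite('pics/s3.png',cv2.resize(im,None,fx=6,fy=6,interpolation=cv2.INTER_CUBIC))
sgo(pp(.1215,.0135,.0017),-.112,-.03)
sgo(pp(.118,.0135,.012),-.112,.1)
sgo(pp(.113,.0135,.03),-.112,.2)
```

```text
t 11.55 p [0.5274 0.1409 0.0817] psi -0.1125 lean -0.1273 roll 0.001 F [-2.1  0.9  2.1] gap 0.0172 q [-0.13  0.69 -0.3   2.05  0.25  0.56  0.86]
lip [0.672  0.1248 0.0018] yaw -0.113 up -0.029 in pan [0.1205 0.0143 0.0018]
tcp [0.528 0.14  0.082] d [-0.009 -0.007 -0.002] w [ 0.0005  0.0005 -0.0002] dist 0.001
tcp [0.516 0.141 0.073] d [ 0.086 -0.007  0.088] w [ 0.0004 -0.0409 -0.0002] dist 0.015
tcp [0.506 0.143 0.075] d [ 0.173 -0.007  0.08 ] w [ 0.0004 -0.0727 -0.0002] dist 0.023
```

View pics/s3.png

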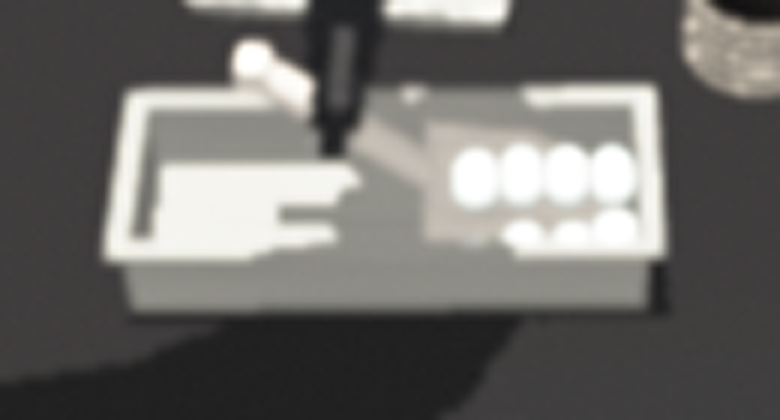

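All four far-column pieces now lie in the bowl at (475–612,175). I'll tilt the nose up and lift slowly.

arm_command:
  deltas:
    - {"tx": 0.03, "ty": 0, "tz": 0.03, "wx": 0, "wy": -0.014, "wz": 0}
    - {"tx": 0.06, "ty": 0, "tz": 0.06, "wx": 0, "wy": -0.028, "wz": 0}
    - {"tx": 0.086, "ty": 0, "tz": 0.086, "wx": 0, "wy": -0.0409, "wz": 0}
    - {"tx": 0.115, "ty": 0, "tz": 0.084, "wx": 0, "wy": -0.052, "wz": 0}
    - {"tx": 0.145, "ty": 0, "tz": 0.082, "wx": 0, "wy": -0.062, "wz": 0}
    - {"tx": 0.173, "ty": 0, "tz": 0.08, "wx": 0, "wy": -0.0727, "wz": 0}
    - {"tx": 0.173, "ty": 0, "tz": 0.08, "wx": 0, "wy": -0.0727, "wz": 0}

```text
time: 12.48
position: [0.5052, 0.1436, 0.0746]
orientation: [0.169, 3.036, -0.008]
force: [0.1, -0.3, -1.8]
finger_gap: 0.0171
```

Run:
```python
from g import *
lip()
sgo(pp(.11,.0135,.045),-.112,.28)
sgo(pp(.11,.0135,.13),-.112,.28)
```

```text
t 12.47 p [0.5052 0.1436 0.0746] psi -0.1111 lean 0.101 roll 0.0003 F [ 0.1 -0.3 -1.8] gap 0.0171 q [-0.39  0.63 -0.03  2.25  0.4   0.18  0.66]
lip [0.664  0.126  0.0297] yaw -0.111 up 0.2 in pan [0.1124 0.0147 0.0297]
tcp [0.5   0.143 0.077] d [ 0.044 -0.009 -0.024] w [ 0.0002 -0.0256  0.0002] dist 0.006
tcp [0.5   0.143 0.162] d [-0.028 -0.008 -0.728] w [ 0.0002 -0.0256  0.0002] dist 0.087
```

arm_command:
  deltas:
    - {"tx": 0.0, "ty": 0, "tz": -0.08, "wx": 0, "wy": 0, "wz": 0}
    - {"tx": -0.02, "ty": 0, "tz": -0.18, "wx": 0, "wy": 0, "wz": 0}
    - {"tx": -0.03, "ty": 0, "tz": -0.28, "wx": 0, "wy": 0, "wz": 0}
    - {"tx": -0.04, "ty": 0, "tz": -0.38, "wx": 0, "wy": -0.006, "wz": 0}
    - {"tx": -0.04, "ty": 0, "tz": -0.5, "wx": 0, "wy": -0.013, "wz": 0}
    - {"tx": -0.03, "ty": 0, "tz": -0.62, "wx": 0, "wy": -0.02, "wz": 0}
    - {"tx": -0.028, "ty": 0, "tz": -0.728, "wx": 0, "wy": -0.0256, "wz": 0}
    - {"tx": -0.028, "ty": 0, "tz": -0.728, "wx": 0, "wy": -0.0256, "wz": 0}

```text
time: 13.48
position: [0.4997, 0.1447, 0.1631]
orientation: [0.163, 2.954, -0.014]
force: [0.5, 0.5, -2.4]
finger_gap: 0.0164
```

Run:
```python
from g import *
lip()
im=eyes.camera('side')[140:260,190:330]; cv2.imwrite('pics/s4.png',cv2.resize(im,None,fx=5,fy=5,interpolation=cv2.INTER_CUBIC))
```

```text
t 13.47 p [0.4997 0.1447 0.1631] psi -0.1104 lean 0.1832 roll 0.001 F [ 0.5  0.5 -2.4] gap 0.0164 q [-0.42  0.45 -0.03  2.26  0.39  0.29  0.64]
lip [0.6617 0.1269 0.1314] yaw -0.111 up 0.282 in pan [0.1099 0.0153 0.1314]
```

View pics/s4.png

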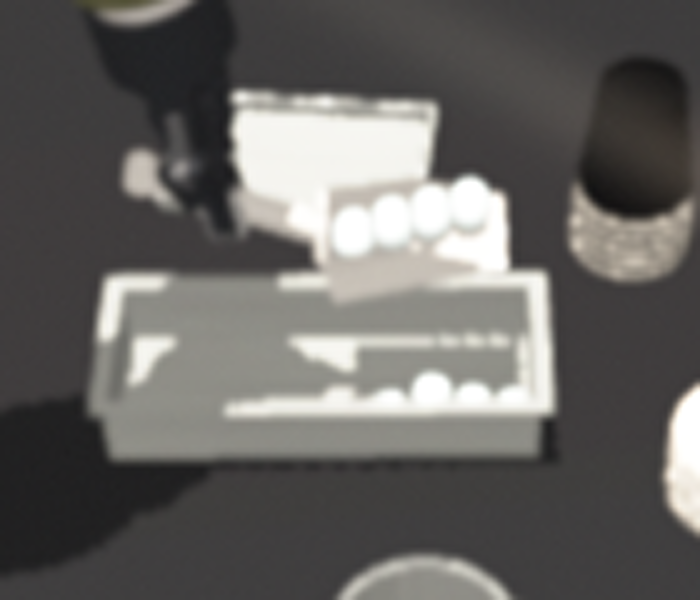

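Four pieces are in the scoop, and the pan still holds the rest. Next is the carry to the jug, with a feasibility check on the pour.

Run:
```python
from g import *
from kin import ik
for l,yaw,up in (([.6,-.0,.165],-.18,.28),([.5636,-.139,.165],-.24,.28),([.5636,-.139,.128],-.24,.0),([.5636,-.139,.108],-.24,-.4),([.5636,-.139,.106],-.24,-.75)):
    d,w=sgo(l,yaw,up)
    Rs=RS(yaw,up);T=M(np.array(l)-Rs@[.058,0,0],Rs)@X; print(ik(T[:3,3],T[:3,:3]))
```

```text
tcp [0.44  0.029 0.197] d [ 0.332 -1.012 -0.354] w [0.0043 0.0003 0.0217] dist 0.135
(np.float64(8.272669155810651e-09), array([-0.54,  0.33,  0.38,  2.42, -0.23,  0.25,  1.43]))
tcp [ 0.405 -0.1    0.197] d [ 0.495 -2.115 -0.385] w [0.0078 0.0003 0.0405] dist 0.265
(np.float64(2.7752461525109738e-08), array([ 0.23,  0.3 , -0.19,  2.44,  0.36,  0.25,  1.05]))
tcp [ 0.42  -0.104  0.204] d [ 0.362 -2.132 -0.418] w [0.002  0.0893 0.0413] dist 0.264
(np.float64(8.903648369045084e-13), array([ 0.19,  0.37, -0.1 ,  2.23,  0.04,  0.64,  1.4 ]))
tcp [ 0.46  -0.114  0.235] d [-0.02  -2.176 -0.615] w [-0.0063  0.2164  0.0415] dist 0.271
(np.float64(1.5102883100624696e-09), array([ 0.26,  0.54, -0.16,  1.89,  0.02,  1.21,  1.42]))
tcp [ 0.509 -0.126  0.262] d [-0.468 -2.23  -0.76 ] w [-0.0138  0.3277  0.0408] dist 0.288
(np.float64(7.104705654402261e-10), array([-0.01,  0.75,  0.3 ,  1.61, -0.15,  1.66,  1.7 ]))
```

arm_command:
  deltas:
    - {"tx": 0.0, "ty": -0.01, "tz": -0.14, "wx": 0, "wy": 0, "wz": 0}
    - {"tx": 0.01, "ty": -0.06, "tz": -0.28, "wx": 0, "wy": 0, "wz": 0.002}
    - {"tx": 0.04, "ty": -0.16, "tz": -0.354, "wx": 0.001, "wy": 0, "wz": 0.004}
    - {"tx": 0.1, "ty": -0.3, "tz": -0.354, "wx": 0.001, "wy": 0, "wz": 0.007}
    - {"tx": 0.15, "ty": -0.46, "tz": -0.354, "wx": 0.002, "wy": 0, "wz": 0.01}
    - {"tx": 0.2, "ty": -0.62, "tz": -0.354, "wx": 0.003, "wy": 0, "wz": 0.013}
    - {"tx": 0.25, "ty": -0.77, "tz": -0.354, "wx": 0.003, "wy": 0, "wz": 0.016}
    - {"tx": 0.29, "ty": -0.88, "tz": -0.354, "wx": 0.004, "wy": 0, "wz": 0.019}
    - {"tx": 0.32, "ty": -0.95, "tz": -0.354, "wx": 0.004, "wy": 0, "wz": 0.021}
    - {"tx": 0.332, "ty": -0.98, "tz": -0.354, "wx": 0.0043, "wy": 0, "wz": 0.0217}

```text
time: 14.78
position: [0.44, 0.0324, 0.1969]
orientation: [0.267, 2.948, -0.025]
force: [0.5, 0.7, -1.8]
finger_gap: 0.0169
```

Run:
```python
from g import *
lip()
sgo([.5636,-.139,.165],-.24,.25)
```

```text
t 14.78 p [0.44   0.0324 0.1969] psi -0.1804 lean 0.1824 roll -0.0002 F [ 0.5  0.7 -1.8] gap 0.0169 q [-0.2   0.32 -0.07  2.4   0.36  0.28  0.78]
lip [0.6003 0.0033 0.1652] yaw -0.181 up 0.281 in pan [ 0.0628 -0.1144  0.1652]
tcp [ 0.406 -0.101  0.202] d [ 0.069 -1.141 -0.054] w [0.0032 0.0099 0.0187] dist 0.137
```

arm_command:
  deltas:
    - {"tx": 0.0, "ty": -0.04, "tz": -0.01, "wx": 0, "wy": 0.001, "wz": 0.0}
    - {"tx": 0.01, "ty": -0.12, "tz": -0.02, "wx": 0, "wy": 0.003, "wz": 0.002}
    - {"tx": 0.02, "ty": -0.25, "tz": -0.03, "wx": 0.001, "wy": 0.005, "wz": 0.005}
    - {"tx": 0.03, "ty": -0.4, "tz": -0.04, "wx": 0.001, "wy": 0.007, "wz": 0.008}
    - {"tx": 0.04, "ty": -0.56, "tz": -0.05, "wx": 0.002, "wy": 0.009, "wz": 0.011}
    - {"tx": 0.05, "ty": -0.72, "tz": -0.054, "wx": 0.003, "wy": 0.0099, "wz": 0.014}
    - {"tx": 0.06, "ty": -0.85, "tz": -0.054, "wx": 0.0032, "wy": 0.0099, "wz": 0.016}
    - {"tx": 0.065, "ty": -0.94, "tz": -0.054, "wx": 0.0032, "wy": 0.0099, "wz": 0.018}
    - {"tx": 0.069, "ty": -0.98, "tz": -0.054, "wx": 0.0032, "wy": 0.0099, "wz": 0.0187}

```text
time: 15.9
position: [0.4096, -0.0822, 0.2019]
orientation: [0.36, 2.97, -0.027]
force: [-0.5, -0.5, -2.2]
finger_gap: 0.0171
```

Run:
```python
from g import *
lip()
sgo([.5636,-.139,.165],-.24,.25)
sgo([.5636,-.139,.135],-.24,.1)
```

```text
t 15.9 p [ 0.4096 -0.0822  0.2019] psi -0.241 lean 0.1513 roll -0.0002 F [-0.5 -0.5 -2.2] gap 0.0171 q [ 0.17  0.29 -0.17  2.42  0.28  0.3   1.09]
lip [ 0.5669 -0.1207  0.165 ] yaw -0.241 up 0.25 in pan [ 0.0434 -0.2414  0.165 ]
tcp [ 0.406 -0.101  0.202] d [-0.01  -0.156  0.002] w [-0.     -0.     -0.0004] dist 0.019
tcp [ 0.413 -0.102  0.196] d [-0.062 -0.156  0.063] w [ 0.      0.0477 -0.0004] dist 0.021
```

arm_command:
  deltas:
    - {"tx": -0.01, "ty": -0.05, "tz": 0.0, "wx": 0, "wy": 0, "wz": 0}
    - {"tx": -0.01, "ty": -0.12, "tz": 0.0, "wx": 0, "wy": 0, "wz": 0}
    - {"tx": -0.01, "ty": -0.156, "tz": 0.0, "wx": 0, "wy": 0, "wz": 0}
    - {"tx": -0.035, "ty": -0.156, "tz": 0.03, "wx": 0, "wy": 0.024, "wz": 0}
    - {"tx": -0.062, "ty": -0.156, "tz": 0.063, "wx": 0, "wy": 0.0477, "wz": 0}
    - {"tx": -0.062, "ty": -0.156, "tz": 0.063, "wx": 0, "wy": 0.0477, "wz": 0}

```text
time: 16.65
position: [0.4146, -0.1027, 0.1953]
orientation: [0.378, 3.116, 0.0]
force: [0.3, 0.8, -1.1]
finger_gap: 0.0171
```

Run:
```python
from g import *
lip()
sgo([.5636,-.139,.122],-.24,-.08)
sgo([.5636,-.139,.112],-.24,-.25)
sgo([.5636,-.139,.106],-.24,-.5)
sgo([.5636,-.139,.106],-.24,-.75)
im=eyes.camera('side')
r=eyes.camera('top')[150:290,290:430]; a=cv2.resize(im[180:320,190:330],(500,500),interpolation=cv2.INTER_CUBIC)
cv2.imwrite('pics/p1.png',a)
```

```text
t 16.65 p [ 0.4146 -0.1027  0.1953] psi -0.2416 lean 0.0023 roll 0.0005 F [ 0.3  0.8 -1.1] gap 0.0171 q [ 0.31  0.35 -0.26  2.31  0.19  0.5   1.23]
lip [ 0.5648 -0.1395  0.1348] yaw -0.242 up 0.101 in pan [ 0.0435 -0.2603  0.1348]
tcp [ 0.426 -0.106  0.209] d [-0.101  0.    -0.117] w [ 0.0003  0.0576 -0.0005] dist 0.019
tcp [ 0.443 -0.11   0.222] d [-0.242  0.    -0.221] w [ 0.0003  0.1117 -0.0005] dist 0.039
tcp [ 0.473 -0.117  0.243] d [-0.501  0.001 -0.399] w [ 0.0004  0.1913 -0.0005] dist 0.077
tcp [ 0.509 -0.126  0.262] d [-0.808  0.002 -0.555] w [ 0.0004  0.2709 -0.0005] dist 0.118
```

arm_command:
  deltas:
    - {"tx": -0.05, "ty": 0, "tz": -0.058, "wx": 0, "wy": 0.028, "wz": 0}
    - {"tx": -0.101, "ty": 0, "tz": -0.117, "wx": 0, "wy": 0.0576, "wz": 0}
    - {"tx": -0.148, "ty": 0, "tz": -0.152, "wx": 0, "wy": 0.075, "wz": 0}
    - {"tx": -0.195, "ty": 0, "tz": -0.187, "wx": 0, "wy": 0.094, "wz": 0}
    - {"tx": -0.242, "ty": 0, "tz": -0.221, "wx": 0, "wy": 0.1117, "wz": 0}
    - {"tx": -0.326, "ty": 0, "tz": -0.284, "wx": 0, "wy": 0.138, "wz": 0}
    - {"tx": -0.412, "ty": 0, "tz": -0.343, "wx": 0, "wy": 0.165, "wz": 0}
    - {"tx": -0.501, "ty": 0, "tz": -0.399, "wx": 0, "wy": 0.1913, "wz": 0}
    - {"tx": -0.601, "ty": 0, "tz": -0.456, "wx": 0, "wy": 0.218, "wz": 0}
    - {"tx": -0.703, "ty": 0, "tz": -0.508, "wx": 0, "wy": 0.244, "wz": 0}
    - {"tx": -0.808, "ty": 0, "tz": -0.555, "wx": 0, "wy": 0.2709, "wz": 0}
    - {"tx": -0.808, "ty": 0, "tz": -0.555, "wx": 0, "wy": 0.2709, "wz": 0}
    - {"tx": -0.808, "ty": 0, "tz": -0.555, "wx": 0, "wy": 0.2709, "wz": 0}
    - {"tx": -0.808, "ty": 0, "tz": -0.555, "wx": 0, "wy": 0.2709, "wz": 0}

```text
time: 18.5
position: [0.5064, -0.1254, 0.2624]
orientation: [-0.276, -2.281, -0.124]
force: [0.9, 0.8, -1.2]
finger_gap: 0.017
```

Run:
```python
from g import *
lip()
sgo([.5636,-.139,.125],-.24,-.6)
sgo([.5636,-.139,.165],-.24,-.0)
sgo([.6,0,.165],-.24,-.0)
a=eyes.camera('side')[180:320,190:330]; b=eyes.camera('top')[160:280,300:420]
cv2.imwrite('pics/p2.png',np.hstack([cv2.resize(a,(400,400),interpolation=cv2.INTER_CUBIC),cv2.resize(b,(400,400),interpolation=cv2.INTER_CUBIC)]))
```

```text
t 18.5 p [ 0.5064 -0.1254  0.2624] psi -0.2416 lean -0.8471 roll -0.0005 F [ 0.9  0.8 -1.2] gap 0.017 q [ 0.32  0.73 -0.25  1.6   0.03  1.67  1.37]
lip [ 0.5615 -0.139   0.1064] yaw -0.242 up -0.749 in pan [ 0.0401 -0.2601  0.1064]
tcp [ 0.487 -0.12   0.271] d [0.165 0.002 0.081] w [ 0.0002 -0.0473 -0.0004] dist 0.022
tcp [ 0.42  -0.104  0.241] d [0.355 0.002 0.675] w [ 1.000e-04 -2.383e-01 -4.000e-04] dist 0.092
tcp [0.456 0.035 0.241] d [0.344 1.199 0.661] w [ 1.000e-04 -2.383e-01 -4.000e-04] dist 0.169
```

View pics/p2.png

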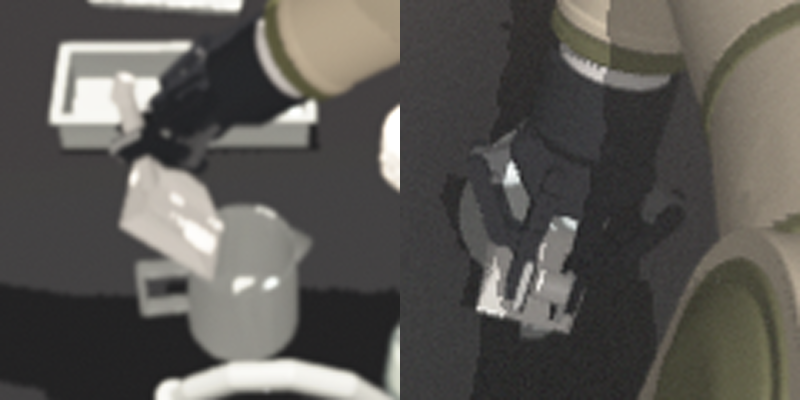

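The scoop is empty: it weighs 1.2 N, and no ice is visible outside the jug. Returning it to the dish.

arm_command:
  deltas:
    - {"tx": 0.12, "ty": 0, "tz": -0.11, "wx": 0, "wy": 0, "wz": 0}
    - {"tx": 0.25, "ty": 0, "tz": -0.22, "wx": 0, "wy": -0.01, "wz": 0}
    - {"tx": 0.34, "ty": 0, "tz": -0.2, "wx": 0, "wy": -0.06, "wz": 0}
    - {"tx": 0.4, "ty": 0, "tz": 0.0, "wx": 0, "wy": -0.11, "wz": 0}
    - {"tx": 0.39, "ty": 0, "tz": 0.22, "wx": 0, "wy": -0.16, "wz": 0}
    - {"tx": 0.37, "ty": 0, "tz": 0.45, "wx": 0, "wy": -0.2, "wz": 0}
    - {"tx": 0.355, "ty": 0, "tz": 0.675, "wx": 0, "wy": -0.2383, "wz": 0}
    - {"tx": 0.355, "ty": 0, "tz": 0.675, "wx": 0, "wy": -0.2383, "wz": 0}

```text
time: 19.6
position: [0.4164, -0.104, 0.2421]
orientation: [-0.366, -3.021, -0.015]
force: [0.1, -1.2, -1.1]
finger_gap: 0.0174
```

Run:
```python
from g import *
lip()
u=np.array([np.cos(-.22),np.sin(-.22),0]); o=np.array([.557,.342,0]); L=o+u*.058
sgo(L+[0,0,.11],-.22,0)
```

```text
t 19.6 p [ 0.4164 -0.104   0.2421] psi -0.2411 lean -0.0986 roll -0.0021 F [ 0.1 -1.2 -1.1] gap 0.0174 q [ 0.35  0.32 -0.3   2.19  0.11  0.75  1.31]
lip [ 0.5598 -0.1393  0.1664] yaw -0.241 up 0.0 in pan [ 0.0385 -0.2606  0.1664]
tcp [0.469 0.361 0.186] d [0.448 3.873 0.508] w [ 0.0001 -0.     -0.0067] dist 0.472
```

arm_command:
  deltas:
    - {"tx": 0.02, "ty": 0.2, "tz": 0, "wx": 0, "wy": 0, "wz": 0}
    - {"tx": 0.06, "ty": 0.58, "tz": 0, "wx": 0, "wy": 0, "wz": 0}
    - {"tx": 0.112, "ty": 0.97, "tz": 0, "wx": 0, "wy": 0, "wz": -0.002}

```text
time: 19.98
position: [0.4326, 0.0133, 0.2448]
orientation: [-0.359, -3.025, -0.016]
force: [0.7, -0.5, -0.6]
finger_gap: 0.0171
```

arm_command:
  deltas:
    - {"tx": 0.04, "ty": 0.33, "tz": 0, "wx": 0, "wy": 0, "wz": 0}
    - {"tx": 0.08, "ty": 0.66, "tz": 0, "wx": 0, "wy": 0, "wz": 0}
    - {"tx": 0.112, "ty": 0.97, "tz": 0.1, "wx": 0, "wy": 0, "wz": -0.002}

```text
time: 20.35
position: [0.4475, 0.1319, 0.236]
orientation: [-0.35, -3.03, -0.018]
force: [0.7, 0.1, -1.4]
finger_gap: 0.017
```

arm_command:
  deltas:
    - {"tx": 0.04, "ty": 0.33, "tz": 0, "wx": 0, "wy": 0, "wz": 0}
    - {"tx": 0.08, "ty": 0.66, "tz": 0, "wx": 0, "wy": 0, "wz": 0}
    - {"tx": 0.112, "ty": 0.97, "tz": 0.1, "wx": 0, "wy": 0, "wz": -0.002}
    - {"tx": 0.112, "ty": 0.97, "tz": 0.1, "wx": 0, "wy": 0, "wz": -0.002}

```text
time: 20.85
position: [0.4605, 0.2521, 0.2263]
orientation: [-0.334, -3.032, -0.022]
force: [0.2, -0.7, -1.3]
finger_gap: 0.017
```

Run:
```python
from g import *
lip()
u=np.array([np.cos(-.22),np.sin(-.22),0]); o=np.array([.557,.342,0]); L=o+u*.058
sgo(L+[0,0,.11],-.22,0)
```

```text
t 20.85 p [0.4605 0.2521 0.2263] psi -0.2194 lean -0.0922 roll 0.004 F [ 0.2 -0.7 -1.3] gap 0.017 q [-0.3   0.44 -0.38  2.02  0.13  0.76  0.61]
lip [0.6052 0.2202 0.1516] yaw -0.22 up 0.006 in pan [0.0435 0.1017 0.1516]
tcp [0.469 0.361 0.186] d [0.094 0.904 0.352] w [0.0014 0.002  0.0001] dist 0.117
```

arm_command:
  deltas:
    - {"tx": 0.03, "ty": 0.3, "tz": 0, "wx": 0, "wy": 0, "wz": 0}
    - {"tx": 0.06, "ty": 0.6, "tz": 0.1, "wx": 0, "wy": 0, "wz": 0}
    - {"tx": 0.094, "ty": 0.904, "tz": 0.25, "wx": 0.0014, "wy": 0.002, "wz": 0}
    - {"tx": 0.094, "ty": 0.904, "tz": 0.352, "wx": 0.0014, "wy": 0.002, "wz": 0}
    - {"tx": 0.094, "ty": 0.904, "tz": 0.352, "wx": 0.0014, "wy": 0.002, "wz": 0}

```text
time: 21.48
position: [0.4695, 0.3601, 0.1855]
orientation: [-0.334, -3.024, -0.013]
force: [-0.4, -0.4, -1.1]
finger_gap: 0.0169
```

Run:
```python
from g import *
lip()
u=np.array([np.cos(-.22),np.sin(-.22),0]); o=np.array([.557,.342,0]); L=o+u*.058
sgo(L+[0,0,.02],-.22,0);sgo(L+[0,0,.003],-.22,0)
```

```text
t 21.48 p [0.4695 0.3601 0.1855] psi -0.2202 lean -0.0991 roll -0.0024 F [-0.4 -0.4 -1.1] gap 0.0169 q [-0.47  0.57 -0.35  1.91  0.16  0.75  0.46]
lip [0.6136 0.3278 0.1097] yaw -0.22 up -0.0 in pan [0.0398 0.2095 0.1097]
tcp [0.469 0.361 0.096] d [-0.07   0.013  0.745] w [-0.0007 -0.0002 -0.0001] dist 0.09
tcp [0.469 0.361 0.079] d [-0.084  0.013  0.886] w [-0.0007 -0.0002 -0.0001] dist 0.107
```

arm_command:
  deltas:
    - {"tx": -0.02, "ty": 0, "tz": 0.2, "wx": 0, "wy": 0, "wz": 0}
    - {"tx": -0.04, "ty": 0.013, "tz": 0.45, "wx": 0, "wy": 0, "wz": 0}
    - {"tx": -0.06, "ty": 0.013, "tz": 0.65, "wx": 0, "wy": 0, "wz": 0}
    - {"tx": -0.075, "ty": 0.013, "tz": 0.78, "wx": 0, "wy": 0, "wz": 0}
    - {"tx": -0.08, "ty": 0.013, "tz": 0.86, "wx": 0, "wy": 0, "wz": 0}
    - {"tx": -0.084, "ty": 0.013, "tz": 0.886, "wx": 0, "wy": 0, "wz": 0}
    - {"tx": -0.084, "ty": 0.013, "tz": 0.893, "wx": 0, "wy": 0, "wz": 0}
    - {"tx": -0.084, "ty": 0.013, "tz": 0.893, "wx": 0, "wy": 0, "wz": 0}

```text
time: 22.48
position: [0.4694, 0.3614, 0.0786]
orientation: [-0.334, -3.025, -0.013]
force: [-0.4, -1.9, 4.1]
finger_gap: 0.0171
```

```bash
python3 -c "
from g import *
lip()"
```

```text
t 22.48 p [0.4694 0.3614 0.0786] psi -0.2204 lean -0.0984 roll -0.0022 F [-0.4 -1.9  4.1] gap 0.0171 q [-0.51  0.71 -0.3   1.98  0.22  0.54  0.41]
lip [0.6136 0.329  0.0029] yaw -0.22 up 0.0 in pan [0.0396 0.2108 0.0029]
```

arm_command:
  deltas:
    - {"tx": 0, "ty": 0, "tz": 0, "wx": 0, "wy": 0, "wz": 0}
    - {"tx": 0, "ty": 0, "tz": 0, "wx": 0, "wy": 0, "wz": 0}
    - {"tx": 0, "ty": 0, "tz": 0, "wx": 0, "wy": 0, "wz": 0}
    - {"tx": 0.02, "ty": 0, "tz": -0.2, "wx": 0, "wy": 0, "wz": 0}
    - {"tx": 0.06, "ty": 0, "tz": -0.55, "wx": 0, "wy": 0, "wz": 0}
    - {"tx": 0.098, "ty": 0, "tz": -0.95, "wx": 0, "wy": 0, "wz": 0}
    - {"tx": 0.098, "ty": 0, "tz": -0.99, "wx": 0, "wy": 0, "wz": 0}
  gripper: 55

```text
time: 23.35
position: [0.4706, 0.3628, 0.2013]
orientation: [-0.335, -3.029, -0.019]
force: [-0.8, 0.3, -0.7]
finger_gap: 0.0551
```

Run:
```python
from g import *
st()
a=cv2.resize(cv2.imread('pics/top0.png'),(560,420),interpolation=cv2.INTER_AREA); b=eyes.camera('top')
cv2.imwrite('pics/topb.png',b); w=eyes.camera('wrist'); cv2.imwrite('pics/wb.png',w)
A=cv2.cvtColor(a,6)[185:270,310:375].astype(np.float32);B=cv2.cvtColor(b,6)[185:270,310:375].astype(np.float32)
print(cv2.phaseCorrelate(A,B,cv2.createHanningWindow(A.shape[::-1],5)))
print('now');print(B[14:60:2,10:58:2].astype(int));print('diff');print((B-A)[14:60:2,10:58:2].astype(int))
Rt=tool(-.045,0);u=np.array([np.cos(-.045),np.sin(-.045),0]);p=np.array([.583,-.144,.088])-u*.086
print(p);go(p+[0,0,.11],Rt)
```

```text
t 23.35 p [0.4706 0.3628 0.2013] psi -0.2201 lean -0.0948 roll 0.0022 F [-0.8  0.3 -0.7] gap 0.0551 q [-0.47  0.55 -0.36  1.9   0.15  0.78  0.46]
((0.009319195951484005, 0.1275316043698922), 0.8513109422024385)
now
[[ 64  64  64  67  64  62  67 195 156 119 101  99 107 120 133 186 137  69
   64  66  65  63  66  64]
 [ 66  64  67  68  64 145 139  95  96  96  94  96  94  97  97  99 124 192
   83  63  64  66  65  64]
 [ 67  66  65  70 176 109  93  93  96  94  99  94  95  96  93  93  93 100
  168  83  66  63  65  64]
 [ 66  66  66 131 110  92  95 116 153 107  96  96  97  95  93  97  94  92
   93 162  69  63  64  66]
 [ 66  66  67 140  95 173 210 224 229 222 187 197 181 122  96  91  92  90
   93  95 195  67  64  66]
 [ 65  56 176 142 152 221 234 239 241 233 200 200 181 201 176  93  93  92
   92  90 121 109  64  66]
 [ 67  78 200 206 176 227 241 240 235 229 170 194 220 215 187 188  96  90
   89  92  95 188  66  65]
 [ 74  92 174 210 132 214 228 225 214 193 170 223 238 235 212 206 187  92
   89  88  88 149  67  66]
 [ 86 112 204 202 194 130 161 144 197 199 203 232 241 235 213 201 180 134
   
[... 3169 characters left out ...]
1   3   5   1 -15  -9   5   1  -1  -7  30  37  31  11  -4   2   1
   11  -4   2   8  -1   7]
 [ -1   1  -2  -1   3   2  -2  12   1  -1 -24  26  44  38  89   1  21  -5
    1   1   3   5   5   4]
 [  1  -2   1   3   2   3   3   1  -3  -2   0  14  27  23  14  -2   1  -2
    2   6   4   3   3   2]
 [  3   4   5   1   3  -2   3   2   1  -4  15  11  11  -5   0   0  -3   5
    3   4   1   1   1   6]
 [  2  -4  -2  -3   0   1   3   1   5  -1   3   1  -1  -9   6   2   6   4
    2  -1  -1   2   2   3]
 [  3   0   4  -1   0   2  10   3   7  -3   6   5   1 -12  -1   6   2   4
    2   3   4   6   2   3]]
[ 0.49708706 -0.14013131  0.088     ]
d [-1.132 -4.031 -0.101] w [ 0.0023 -0.0309 -0.0558] dist 0.503
```

Four ice pieces show in the jug, and it hasn't moved. On to its handle.

Run:
```python
from g import *
b=cv2.cvtColor(cv2.imread('pics/topb.png'),6)
for r in (244,248,252,256,258,260,262): print(r,b[r,334:352])
print(at_z('top',[(342,244),(342,256)],.099),at_z('top',[(490.5*.7,310.7*.7)],.115))
s=cv2.cvtColor(eyes.camera('side'),6)
```

```text
244 [ 86  93 132 116 117 159 205 208 207 205 200 199  69  66  67  65  67  66]
248 [ 61  55 120 118 120 157 207 208 209 206 201 197  67  63  68  66  61  62]
252 [ 65  58 117 116 118 157 211 211 209 206 203 200  63  67  63  65  62  64]
256 [ 62  57 117 119 122 157 218 210 209 205 201 182  65  62  62  66  63  62]
258 [ 62  55 100  91  93 167 230 227 228 216 218 216  65  64  62  61  61  65]
260 [63 48 85 94 98 99 97 97 95 82 72 61 62 64 62 62 61 63]
262 [63 62 63 63 66 64 61 66 63 63 60 60 61 60 60 61 67 62]
[[ 0.52441093 -0.1424502   0.099     ]
 [ 0.49646633 -0.14221617  0.099     ]] [[ 0.58433258 -0.14417699  0.115     ]]
```

arm_command:
  deltas:
    - {"tx": -0.05, "ty": -0.25, "tz": -0.1, "wx": 0, "wy": 0, "wz": 0}
    - {"tx": -0.12, "ty": -0.6, "tz": -0.2, "wx": 0, "wy": 0, "wz": 0}
    - {"tx": -0.2, "ty": -0.98, "tz": -0.2, "wx": 0, "wy": 0, "wz": -0.01}

```text
time: 23.88
position: [0.4689, 0.2399, 0.2184]
orientation: [-0.285, -3.029, -0.014]
force: [0.5, -0.5, -1.1]
finger_gap: 0.055
```

arm_command:
  deltas:
    - {"tx": -0.06, "ty": -0.33, "tz": 0, "wx": 0, "wy": 0, "wz": 0}
    - {"tx": -0.13, "ty": -0.66, "tz": 0, "wx": 0, "wy": 0, "wz": 0}
    - {"tx": -0.2, "ty": -0.98, "tz": 0, "wx": 0, "wy": -0.01, "wz": -0.015}

```text
time: 24.25
position: [0.47, 0.1181, 0.2144]
orientation: [-0.215, -3.064, -0.012]
force: [0.6, -1.1, -0.3]
finger_gap: 0.0549
```

arm_command:
  deltas:
    - {"tx": -0.06, "ty": -0.33, "tz": 0, "wx": 0, "wy": 0, "wz": 0}
    - {"tx": -0.13, "ty": -0.66, "tz": 0, "wx": 0, "wy": 0, "wz": 0}
    - {"tx": -0.2, "ty": -0.98, "tz": 0, "wx": 0, "wy": -0.01, "wz": -0.015}

```text
time: 24.62
position: [0.477, -0.0032, 0.2109]
orientation: [-0.143, -3.098, -0.011]
force: [-0.3, -0.5, 0.5]
finger_gap: 0.0547
```

Run:
```python
from g import *
st()
go([.497,-.140,.198],tool(-.045,0))
```

```text
t 24.62 p [ 0.477  -0.0032  0.2109] psi -0.0923 lean -0.0403 roll 0.0055 F [-0.3 -0.5  0.5] gap 0.0547 q [ 0.18  0.4  -0.37  2.16  0.21  0.66  1.13]
d [-0.275 -1.12   0.09 ] w [ 0.002  -0.0128 -0.0151] dist 0.139
```

Run:
```python
from g import *
go([.498,-.143,.195],tool(-.02,0))
```

```text
d [-0.287 -1.144  0.114] w [ 0.0022 -0.0128 -0.0231] dist 0.142
```

arm_command:
  deltas:
    - {"tx": -0.09, "ty": -0.33, "tz": 0, "wx": 0, "wy": -0.004, "wz": -0.008}
    - {"tx": -0.18, "ty": -0.66, "tz": 0, "wx": 0.001, "wy": -0.008, "wz": -0.016}
    - {"tx": -0.287, "ty": -0.98, "tz": 0.05, "wx": 0.0022, "wy": -0.0128, "wz": -0.0231}
    - {"tx": -0.287, "ty": -1.0, "tz": 0.05, "wx": 0.0022, "wy": -0.0128, "wz": -0.0231}

```text
time: 25.12
position: [0.4989, -0.1287, 0.2008]
orientation: [-0.038, -3.138, -0.0]
force: [-0.2, 0.7, -1.0]
finger_gap: 0.0552
```

Run:
```python
from g import *
st()
go([.498,-.143,.15],tool(-.02,0));go([.498,-.143,.088],tool(-.02,0))
```

```text
t 25.12 p [ 0.4989 -0.1287  0.2008] psi -0.0242 lean -0.0031 roll -0.0 F [-0.2  0.7 -1. ] gap 0.0552 q [ 0.41  0.45 -0.36  2.11  0.26  0.63  1.41]
d [ 0.003 -0.119  0.423] w [-0.     -0.001  -0.0013] dist 0.053
d [ 0.002 -0.119  0.94 ] w [-0.     -0.001  -0.0013] dist 0.114
```

arm_command:
  deltas:
    - {"tx": 0, "ty": -0.119, "tz": 0.15, "wx": 0, "wy": -0.001, "wz": -0.0013}
    - {"tx": 0.002, "ty": -0.119, "tz": 0.4, "wx": 0, "wy": -0.001, "wz": -0.0013}
    - {"tx": 0.002, "ty": -0.119, "tz": 0.6, "wx": 0, "wy": -0.001, "wz": -0.0013}
    - {"tx": 0.002, "ty": -0.119, "tz": 0.78, "wx": 0, "wy": -0.001, "wz": -0.0013}
    - {"tx": 0.002, "ty": -0.119, "tz": 0.9, "wx": 0, "wy": -0.001, "wz": -0.0013}
    - {"tx": 0.002, "ty": -0.119, "tz": 0.94, "wx": 0, "wy": -0.001, "wz": -0.0013}
    - {"tx": 0.002, "ty": -0.119, "tz": 0.94, "wx": 0, "wy": -0.001, "wz": -0.0013}

```text
time: 26.0
position: [0.498, -0.1426, 0.0879]
orientation: [-0.031, -3.141, -0.0]
force: [0.4, -0.1, 0.8]
finger_gap: 0.0552
```

arm_command:
  deltas:
    - {"tx": 0, "ty": 0, "tz": 0, "wx": 0, "wy": 0, "wz": 0}
    - {"tx": 0, "ty": 0, "tz": 0, "wx": 0, "wy": 0, "wz": 0}
    - {"tx": 0, "ty": 0, "tz": 0, "wx": 0, "wy": 0, "wz": 0}
    - {"tx": 0, "ty": 0, "tz": 0, "wx": 0, "wy": 0, "wz": 0}
    - {"tx": 0, "ty": 0, "tz": 0, "wx": 0, "wy": 0, "wz": 0}
    - {"tx": 0, "ty": 0, "tz": 0, "wx": 0, "wy": 0, "wz": 0}
  gripper: 0

```text
time: 26.75
position: [0.4982, -0.1427, 0.0885]
orientation: [0.031, 3.141, -0.0]
force: [-1.2, -0.5, 6.5]
finger_gap: 0.0153
```

Run:
```python
from g import *
st()
```

```text
t 26.75 p [ 0.4982 -0.1427  0.0885] psi -0.0197 lean 0.0006 roll -0.0002 F [-1.2 -0.5  6.5] gap 0.0153 q [ 0.34  0.62 -0.24  2.19  0.39  0.37  1.32]
```

arm_command:
  deltas:
    - {"tx": 0, "ty": 0, "tz": -0.05, "wx": 0, "wy": 0, "wz": 0}
    - {"tx": 0, "ty": 0, "tz": -0.13, "wx": 0, "wy": 0, "wz": 0}
    - {"tx": 0, "ty": 0, "tz": -0.25, "wx": 0, "wy": 0, "wz": 0}
    - {"tx": 0, "ty": 0, "tz": -0.37, "wx": 0, "wy": 0, "wz": 0}
    - {"tx": 0, "ty": 0, "tz": -0.49, "wx": 0, "wy": 0, "wz": 0}
    - {"tx": 0, "ty": 0, "tz": -0.58, "wx": 0, "wy": 0, "wz": 0}
    - {"tx": 0, "ty": 0, "tz": -0.625, "wx": 0, "wy": 0, "wz": 0}
    - {"tx": 0, "ty": 0, "tz": -0.625, "wx": 0, "wy": 0, "wz": 0}

```text
time: 27.75
position: [0.4982, -0.1428, 0.1638]
orientation: [0.031, 3.14, -0.0]
force: [-0.4, -0.9, -4.1]
finger_gap: 0.015
```

Run:
```python
from g import *
s=sensors.get_state();st(s);print('tq',s['torque'])
psi=-.2;u=np.array([np.cos(psi),np.sin(psi),0]);o=np.array([.516,-.352,0])
p=o-u*.086+[0,0,.1635];print(p);go(p,tool(psi,0))
from kin import ik
print(ik(p,tool(psi,0)))
```

```text
t 27.75 p [ 0.4982 -0.1428  0.1638] psi -0.0199 lean 0.0011 roll -0.0003 F [-0.4 -0.9 -4.1] gap 0.015 q [ 0.41  0.5  -0.33  2.14  0.31  0.55  1.4 ]
tq [ 0.01599241  0.29676117 -0.01620488]
[ 0.43171427 -0.33491444  0.1635    ]
d [ 0.523 -1.612  0.003] w [-0.0001  0.0003  0.0573] dist 0.203
(np.float64(4.1620021397484845e-09), array([ 0.71,  0.52, -0.22,  2.08,  0.21,  0.56,  1.72]))
```

arm_command:
  deltas:
    - {"tx": 0.01, "ty": -0.03, "tz": 0, "wx": 0, "wy": 0, "wz": 0.001}
    - {"tx": 0.03, "ty": -0.1, "tz": 0, "wx": 0, "wy": 0, "wz": 0.004}
    - {"tx": 0.07, "ty": -0.21, "tz": 0, "wx": 0, "wy": 0, "wz": 0.008}
    - {"tx": 0.11, "ty": -0.34, "tz": 0, "wx": 0, "wy": 0, "wz": 0.012}
    - {"tx": 0.15, "ty": -0.47, "tz": 0, "wx": 0, "wy": 0, "wz": 0.017}
    - {"tx": 0.19, "ty": -0.6, "tz": 0, "wx": 0, "wy": 0, "wz": 0.021}
    - {"tx": 0.23, "ty": -0.7, "tz": 0, "wx": 0, "wy": 0, "wz": 0.025}
    - {"tx": 0.25, "ty": -0.77, "tz": 0, "wx": 0, "wy": 0, "wz": 0.028}
    - {"tx": 0.26, "ty": -0.8, "tz": 0, "wx": 0, "wy": 0, "wz": 0.029}

```text
time: 28.88
position: [0.465, -0.2386, 0.1638]
orientation: [0.175, 3.135, -0.0]
force: [0.8, -0.1, -3.5]
finger_gap: 0.015
```

Run:
```python
from g import *
s=sensors.get_state();st(s);print('tq',s['torque'])
psi=-.2;u=np.array([np.cos(psi),np.sin(psi),0]);o=np.array([.516,-.352,0])
p=o-u*.086+[0,0,.1635];go(p,tool(psi,0))
```

```text
t 28.88 p [ 0.465  -0.2386  0.1638] psi -0.1117 lean 0.0012 roll -0.0002 F [ 0.8 -0.1 -3.5] gap 0.015 q [ 0.6   0.5  -0.32  2.13  0.3   0.55  1.52]
tq [-0.03408706  0.24570589  0.01083144]
d [ 0.187 -0.828  0.002] w [-0.      0.0004  0.0281] dist 0.102
```

arm_command:
  deltas:
    - {"tx": 0.01, "ty": -0.04, "tz": 0, "wx": 0, "wy": 0, "wz": 0.001}
    - {"tx": 0.03, "ty": -0.12, "tz": 0, "wx": 0, "wy": 0, "wz": 0.004}
    - {"tx": 0.05, "ty": -0.23, "tz": 0, "wx": 0, "wy": 0, "wz": 0.008}
    - {"tx": 0.08, "ty": -0.36, "tz": 0, "wx": 0, "wy": 0, "wz": 0.012}
    - {"tx": 0.11, "ty": -0.5, "tz": 0, "wx": 0, "wy": 0, "wz": 0.017}
    - {"tx": 0.14, "ty": -0.63, "tz": 0, "wx": 0, "wy": 0, "wz": 0.021}
    - {"tx": 0.165, "ty": -0.74, "tz": 0, "wx": 0, "wy": 0, "wz": 0.025}
    - {"tx": 0.18, "ty": -0.8, "tz": 0, "wx": 0, "wy": 0, "wz": 0.028}
    - {"tx": 0.187, "ty": -0.828, "tz": 0, "wx": 0, "wy": 0, "wz": 0.0281}
    - {"tx": 0.187, "ty": -0.828, "tz": 0, "wx": 0, "wy": 0, "wz": 0.0281}

```text
time: 30.12
position: [0.4317, -0.3347, 0.1638]
orientation: [0.313, 3.125, -0.0]
force: [-0.3, -0.0, -2.6]
finger_gap: 0.0152
```

Run:
```python
from g import *
s=sensors.get_state();st(s);print('tq',s['torque'],'qd',np.abs(s['qd']).max())
a=eyes.camera('side');b=eyes.camera('top');cv2.imwrite('pics/fs.png',a);cv2.imwrite('pics/ft.png',b)
# nominal jug drawn: rim & bottom circles if grip held with no droop
Rm=R.from_rotvec(s['orientation']).as_matrix();u=-Rm[:,0];j=s['position']+u*.086;j[2]=s['position'][2]-.0885
def ov(im,n):
    im=cv2.resize(im,None,fx=4,fy=4,interpolation=cv2.INTER_CUBIC)
    t=np.linspace(0,6.28,73)
    for z,r,c in((.115,.0485,(0,0,255)),(0,.052,(0,255,0))):
        P=np.c_[j[0]+r*np.cos(t),j[1]+r*np.sin(t),np.full(73,j[2]+z)]
        cv2.polylines(im,[(proj(n,P)*4+1.5).astype(int)],True,c,1)
    q=proj(n,[[.516,-.352,.225]])[0]*4; cv2.circle(im,tuple(q.astype(int)),3,(255,0,255),-1)
    c=proj(n,[j+[0,0,.07]])[0]; x,y=int(c[0]*4),int(c[1]*4); return im[max(0,y-260):y+260,max(0,x-200):x+200]
A=ov(a,'side');B=ov(b,'top');print(j,A.shape,B.shape);h=min(A.shape[0],B.shape[0]);cv2.imwrite('pics/f.png',np.hstack([A[:h],B[:h]]))
```

```text
t 30.12 p [ 0.4317 -0.3347  0.1638] psi -0.1997 lean 0.0012 roll 0.0001 F [-0.3 -0.  -2.6] gap 0.0152 q [ 0.77  0.53 -0.31  2.08  0.28  0.58  1.64]
tq [0.08798042 0.23498921 0.00919012] qd 0.007102470548105923
[ 0.51601393 -0.35174632  0.07528975] (520, 400, 3) (520, 400, 3)
```

View pics/f.png

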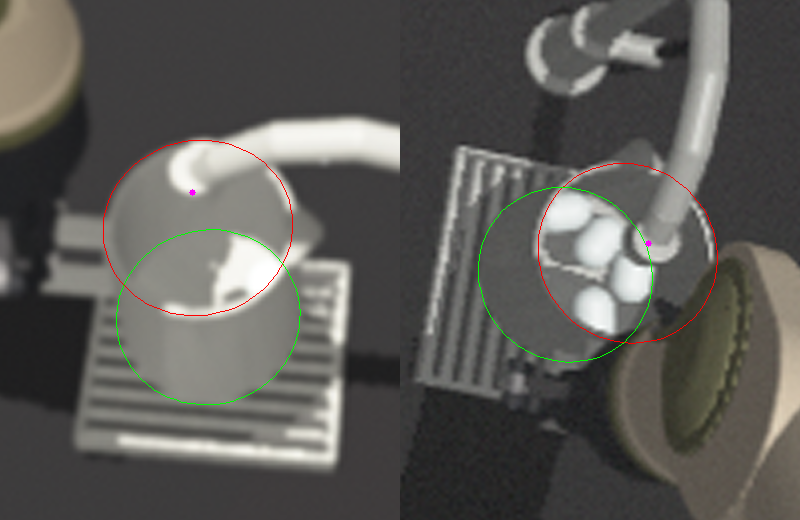

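arm_command:
  deltas:
    - {"tx": 0, "ty": 0, "tz": 0, "wx": 0, "wy": 0, "wz": 0}
    - {"tx": 0, "ty": 0, "tz": 0, "wx": 0, "wy": 0, "wz": 0}
    - {"tx": 0, "ty": 0, "tz": 0, "wx": 0, "wy": 0, "wz": 0}
    - {"tx": 0, "ty": 0, "tz": 0, "wx": 0, "wy": 0, "wz": 0}

```text
time: 30.72
position: [0.4319, -0.3343, 0.1638]
orientation: [0.312, 3.125, 0.0]
force: [0.1, -1.0, -3.4]
finger_gap: 0.0149
```

Run:
```python
from g import *
st()
g=lambda n:cv2.cvtColor(cv2.imread(n),6)
a=cv2.resize(g('pics/top0.png'),(560,420),interpolation=cv2.INTER_AREA)[185:290,100:185];f=g('pics/ft.png')
t=a[20:70,30:70]  # bowl template
r=cv2.matchTemplate(f[185:290,100:185],t,cv2.TM_CCOEFF_NORMED);print('scoop match at',cv2.minMaxLoc(r)[1::2],'start (30,20)')
```

```text
t 30.73 p [ 0.4319 -0.3343  0.1638] psi -0.199 lean 0.0013 roll 0.0002 F [ 0.1 -1.  -3.4] gap 0.0149 q [ 0.77  0.53 -0.31  2.08  0.28  0.58  1.64]
scoop match at (0.8885675072669983, (27, 22)) start (30,20)
```

```bash
python3 -c "
from bench import job
print(job.close_job())"
```

```text
the job is handed in; nothing more can be done
None
```

The job is handed in at about 31 s of the 72 s allowed, with the jug held under the tap. I scooped four pieces of ice, poured them into the jug, laid the scoop back in its dish and let go. I then lifted the jug by its handle and moved it under the outlet.

**Jug:** The last top picture shows all four pieces in it. In both pictures the rim and base match the drawn outline of a level jug, so there is no visible tilt. By my estimate the rim is about 35 mm below the outlet and within about 5 mm of centre sideways. The arm was essentially still, and the force reading (about 3.4 N) fits the jug and ice hanging freely.

**Scoop:** It shows in its dish about 6 mm from where it started, a template match rather than a close look. Before I let go, its angle in the gripper was level.

**Disagreements:**
- **Regrasp:** My first grip on the scoop could not have reached into the pan, so I set it back and regrasped it before touching any ice.
- **Outlet height:** My camera estimate was 233 mm against the given 225 mm; I used the given value.
- **Outlet position:** My two sideways estimates differed by about 5 mm, and I aimed between them.

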